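Stand the tube block up on the dry-bath heater

TASK

The aluminium tube block was left lying on its back to drain on the ledge of the dry-bath heater; get it ready for tubes. Draw the retaining pin out of the heating plate and hang it by its flange in the parking notch on the heater's left side; tip the block up over the plate's edge so that it stands on the heating plate with its wells facing up; and push it fully home, square against the control head at the back. Leave the tube rack, tape, timer and vial where they are, and be gentle: do not ram the block against its stops.

Things in the scene. Friction and masses are not known exactly. Their poses are not given: they have to be found in the camera images.
- heater: White dry-bath heater fixed to the bench, 280 mm long, 166 wide. Origin on the bench under the middle of the step between ledge and plate; x runs from its front (robot side) to its back, y to its left, z up. Draining ledge: x = -150 to 0 mm, top at z = 45. Aluminium heating plate: x = 0 to 86 mm, 150 wide, top at z = 52. Control head: flat upright face at x = 86 mm, 44 deep, to z = 100.
- step (a point): Middle of the upper edge of the step where the heating plate begins (z = 52 mm): the plate stands 7 mm higher than the ledge, and this upright 7 mm edge, 150 mm wide, is the fence over which the block is tipped.
- block: Solid-sided aluminium tube block, 90 x 100 x 60 mm, 0.6 to 0.95 kg, lying on the ledge with its wells towards the robot, turned up to 0.2 rad and 15 to 45 mm short of the step; too wide to grip as it lies. Origin: centre of its underside as it lies. x: from the wells' face (-45 mm) to the base end (+45 mm); y along the 100 mm width; z up as it lies (0 to 60 mm). Wells up = x straight down.
- block_base (a point): Centre of the block's 60 x 100 mm base end, opposite the wells. Pushed high (about 7 to 12 N) while the base is against the step, the block turns about the step's edge; past the balance point (about 60 degrees of tilt) it drops upright on the plate by itself, its base then overhanging the step by 5 to 15 mm. Friction of all surfaces about 0.5 to 0.7.
- block_wells (a point): Centre of the block's 60 x 100 mm wells end (15 round wells, 15 mm wide); 90 mm from block_base.
- pin: Loose steel retaining pin, 82 mm long, 90 g, upright in the plate's bore at the start. Origin on its axis at the underside of its flange; z up along the pin. Below: shank 10 mm thick, 50 mm long (28 mm of it in the bore, so the origin stands 22 mm above the plate). Above: flange 24 mm across and 6 thick, then a ridged grip 16 mm across from z = 6 to 32 mm.
- bore (a point): Mouth of the pin's bore on the plate's upper face, 12 mm behind the step; 11.6 mm wide, 28 mm deep. While the pin stands in it the block has no room on the plate.
- notch (a point): Where the pin's origin belongs when parked: inner end of the U notch in a steel tab on the heater's left side, at the tab's upper face (62 mm above the bench). The notch is 14 mm wide and open towards the heater's front (-x): it runs from 27 mm in front of this point (mouth flared over the first 10) to 7 mm behind it. Tab 5 mm thick. The shank slides in from the front; the flange rests on the tab.
- seat (a point): Where block_base belongs when the block is home: a point on the plate's upper face, 30 mm in front of the control head, mid-width.
- tube_rack: Teal tube rack with capped tubes, 56 x 144 x 94 mm, a bystander at the left; origin at the centre of its underside.
- tape: Roll of cream tape lying flat, 68 mm across, 19 mm high, a bystander at the right; origin at the centre of its underside.
- timer: White bench timer, 55 x 65 x 18 mm, a bystander at the right; origin at the centre of its underside.
- vial: Small capped vial, 24 mm across, 50 mm high, a bystander at the right; origin at the centre of its underside.
Not all that is in view belongs to the job. Of the things shaped like the pin, the steel one is meant.

How it is judged:
By the outcome, as a careful person would: the job done as asked, in the order asked, and still so for the second after the job is handed in, with the robot touching nothing.
It also fails if it takes over 64 s, if anything falls off the work surface, if the arm or the gripper's body presses on something with over 40 N, if the wrist force passes 120 N, or if a joint passes its speed limit or range.

ROBOT

A 7-joint arm with a two-finger parallel gripper is mounted at the origin on a cart in front of the work surface, level with it; the furniture and walls round the work are solid. World frame = base frame: x ahead of the robot, y to its left, z up, the work surface at z = 0. Lengths are in m, angles in rad, forces in N, time in s.
With the tool pointing down it reaches from about 0.4 to 0.875 m from the base axis. Payload 4.4 kg.
Tool frame: the origin (TCP) lies at the very end of the fingers, on their centre line; the grasp point (between the pads) lies bot.grip_point_offset behind it (bot.grip_point_offset is the distance from the TCP to the grasp point, in m); z points along the fingers, y is the line along which they close (so a half turn about z gives the same grasp; the last joint's range is limited). The gripper opens to 85 mm and grips with 20 to 120 N. Pads are 22 mm wide; open, the fingers measure 114 mm over their backs; the gripper's body (76 mm by 85 mm) begins 54 mm behind the grasp point. The pads swing forward as they close: fully open they stand 13 mm farther back than shut.
Start: joints at [-1.346, 0.628, 0.038, 1.517, -0.027, 0.996, -0.02], TCP at [0.186, 0.623, 0.231] pointing down, gripper open.
Joint ranges: [-3.06, 3.06], [-0.37, 2.12], [-1.25, 1.32], [0.18, 2.47], [-1.1, 4.24], [0.23, 1.98], [-2.94, 2.94]. Speed limits (rad/s): [2.57, 2.57, 3.14, 3.14, 3.14, 3.14, 3.14].

INTERFACE

Orientations are given as a unit quaternion [w, x, y, z].
In Python, from cell import bot, optics, spotter gives the robot as it stands.
- The arm moves only by the tool apply_moves, never from a script. Its argument "moves" is a list of rows, each a list of 7 numbers: the finger opening in mm, from 0 to 85.4, then the shift along the tool's x, y, z normalised to -1 to 1, where 1 is 10 cm, then the turn, a rotation vector about the tool's x, y, z normalised to -1 to 1, where 1 is pi rad. In form: [[claw, tx, ty, tz, wx, wy, wz], ...]. A call has 1 to 20 rows; each row is the pose to reach, as a shift and turn from the pose commanded when the call began, along the tool's axes at that moment, turning the shorter way round; what a row does not reach only later rows make up. A row lasts 1/12 s, in which the tool goes at most 41.7 mm and 7.16 degrees, less where a joint would pass 70% of its speed; a pose out of reach is approached as far as the arm can. A call with a number of a shift or a turn outside -1 to 1 is refused whole. A call with a gripper value outside its range is refused whole. The fingers move at their own pace and stop on an object; "newtons" is the grip in N (left out, the last holds). Time passes only in rows, so rows that repeat a pose let the fingers close. It gives the time, the measured TCP pose, the force, the opening and the grip force at its end, in the units of the state.
- bot.read_state(): the state, without advancing time (a new reading comes with each control period).
- optics.capture(name): name is "side" or "top" or "wrist"; returns a dict with "frame" (480x640x3 uint8, red, green, blue), "K" (3x3 intrinsics, pixels), "eye" and "attitude" of the camera in the world; the wrist camera has in their place "tool_from_camera" (4x4, takes a point from camera to tool coordinates, whose origin is the TCP and whose axes are the flange's). Camera axes: x right, y down, z forward; pixel columns grow to the right and rows downward; lengths in m; the calibration is good to about 2 mm. A picture is of the moment at which its call begins: read the wrist's pose just before it. There is no depth.
- bot.hand_in(): hands the job in; it is judged then, once.
Trained networks look in a picture, given as the dict that the camera call returned (one of the last four; its "shot" number tells which), for a name from the list of things; names that differ only in an ending like _2 or _b are one class to them, and where a whole thing is asked for, a point or a joint stands for the part that bears it (a point fixed in the world has none). Each returns a list of dicts, best first, with "score" (0 to 1); they miss things now and then, are a little off and sometimes report something else, mostly with a low value. They report only what shows in the picture. A call takes as long as a camera call. They do not tell look-alikes from the thing itself.
- spotter.boxes_of(target, picture): "bbox" ([left, top, width, height] in pixels, round what is visible of it).
The state is a dict: "time": time; "qpos": joint angles; "qd": joint speeds; "effort": joint torques, N m; "tool_pos": TCP position; "ee_rot": TCP orientation; "force": force on the tool from outside, world axes, zero at the start; "wrist_torque": the same for the moment, N m; "gripper_width": finger opening in m; "grip_force": force on a finger pad.
Only numpy, scipy, OpenCV 4.12 (cv2) and the standard library are available. Lean on these libraries where they do the work, as an engineer would, in place of code of your own. Each camera call takes 0.05 s, during which the arm holds its last target. There are 200 camera calls.

## Working session

There is one attempt and no reset: what is moved stays moved. The work goes in short steps, Python scripts to look and compute and a tool call to move; the robot and the scene stay as the last step left them, time stands still between calls to the robot, and variables do not carry over. Pictures are saved under pics/ and viewed, at most 10 in all, crops included, and the job is handed in when it is done.

Besides the shell and the picture viewer there is one more tool, called after "Emit:" by a JSON object that holds its "op" and its "data", one argument or row to a line. apply_moves: Moves the arm, as the interface text tells. Its arguments: {"type":"object","properties":{"moves":{"type":"array"},"newtons":{"type":"number"}},"required":["moves"]}

```bash
ls; mkdir -p pics; python3 - <<'E'
from cell import bot,optics,spotter
import cv2,numpy as np
s=bot.read_state();print({k:np.round(v,3).tolist() for k,v in s.items()},bot.grip_point_offset)
for n in("side","top"):
    p=optics.capture(n);cv2.imwrite(f"pics/{n}0.png",p["frame"][:,:,::-1]);print(n,p["K"],p["eye"],p["attitude"])
    for t in("heater","block","pin","tube_rack","tape","timer","vial","notch","bore"):
        try:print(t,[(np.round(b["bbox"]).tolist(),round(b["score"],2)) for b in spotter.boxes_of(t,p)[:4]])
        except Exception as e:print(t,e)
E
```

```text
pics
{'time': 0.0, 'qpos': [-1.346, 0.629, 0.038, 1.518, -0.027, 0.996, -0.02], 'qd': [-0.0, 0.0, 0.001, -0.001, 0.001, 0.0, 0.001], 'effort': [-0.001, -56.34, 1.226, -19.345, 0.011, 0.011, -0.0], 'tool_pos': [0.186, 0.622, 0.23], 'ee_rot': [-0.0, 0.145, 0.989, -0.001], 'force': [0.25, -0.193, -0.055], 'wrist_torque': [0.002, -0.003, 0.009], 'grip_force': 0.0, 'gripper_width': 0.085} 0.0187
side [[553.97712917   0.         326.1975555 ]
 [  0.         553.97712917 236.27417465]
 [  0.           0.           1.        ]] [0.280137   1.01463615 0.65469727] [ 0.05974471 -0.11195278  0.86111554 -0.49231817]
heater [([223.0, 208.0, 153.0, 95.0], 0.57)]
block [([304.0, 222.0, 58.0, 52.0], 0.57), ([218.0, 206.0, 153.0, 99.0], 0.45)]
pin [([211.0, 281.0, 12.0, 39.0], 0.81), ([358.0, 290.0, 17.0, 34.0], 0.77)]
tube_rack [([319.0, 321.0, 88.0, 104.0], 0.71)]
tape [([392.0, 233.0, 30.0, 20.0], 0.82), ([266.0, 205.0, 7.0, 20.0], 0.55)]
timer [([398.0, 206.0, 29.0, 12.0], 0.96)]
vial [([267.0, 203.0, 8.0, 23.0], 0.6)]
notch [([220.0, 205.0, 155.0, 99.0], 0.88), ([400.0, 204.0, 30.0, 14.0], 0.48)]
bore [([219.0, 209.0, 157.0, 96.0], 0.88)]
top [[521.18683349   0.         325.46627414]
 [  0.         521.18683349 240.7372005 ]
 [  0.           0.           1.        ]] [0.30880025 0.08797572 1.40784121] [-0.05757818  0.70586386 -0.70290434  0.06607906]
heater [([265.0, 175.0, 83.0, 113.0], 0.58)]
block [([296.0, 237.0, 43.0, 38.0], 0.89), ([311.0, 218.0, 12.0, 10.0], 0.58), ([267.0, 176.0, 83.0, 107.0], 0.47)]
pin [([255.0, 259.0, 6.0, 10.0], 0.62), ([313.0, 217.0, 8.0, 8.0], 0.56)]
tube_rack [([296.0, 235.0, 43.0, 39.0], 0.69), ([184.0, 276.0, 46.0, 55.0], 0.64), ([363.0, 296.0, 32.0, 23.0], 0.49)]
tape [([363.0, 297.0, 28.0, 22.0], 0.82)]
timer [([426.0, 293.0, 28.0, 30.0], 0.97)]
vial []
notch [([264.0, 174.0, 85.0, 116.0], 0.9), ([296.0, 238.0, 44.0, 34.0], 0.68)]
bore [([268.0, 176.0, 79.0, 112.0], 0.83)]
```

```bash
python3 - <<'E'
import cv2
a=cv2.imread("pics/top0.png")[160:340,170:470];cv2.imwrite("pics/top0c.png",cv2.resize(a,(800,480),interpolation=cv2.INTER_CUBIC))
a=cv2.imread("pics/side0.png")[180:360,190:450];cv2.imwrite("pics/side0c.png",cv2.resize(a,(800,554),interpolation=cv2.INTER_CUBIC))
E
```

```text
(no output)
```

View pics/top0c.png

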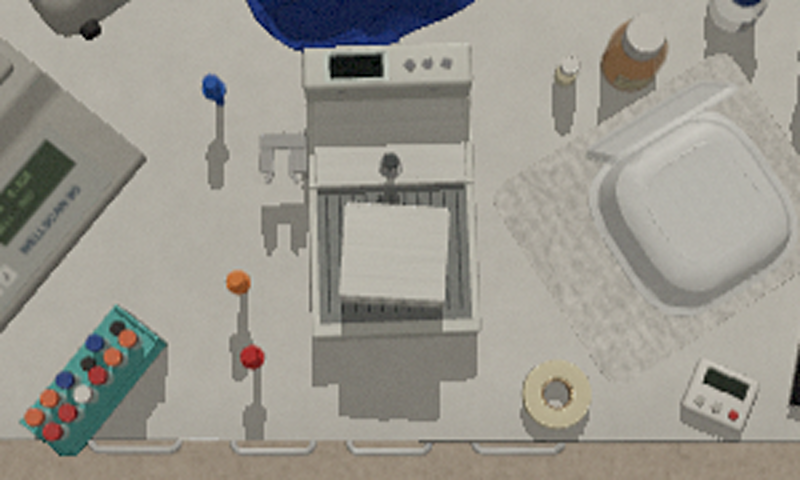

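View pics/side0c.png

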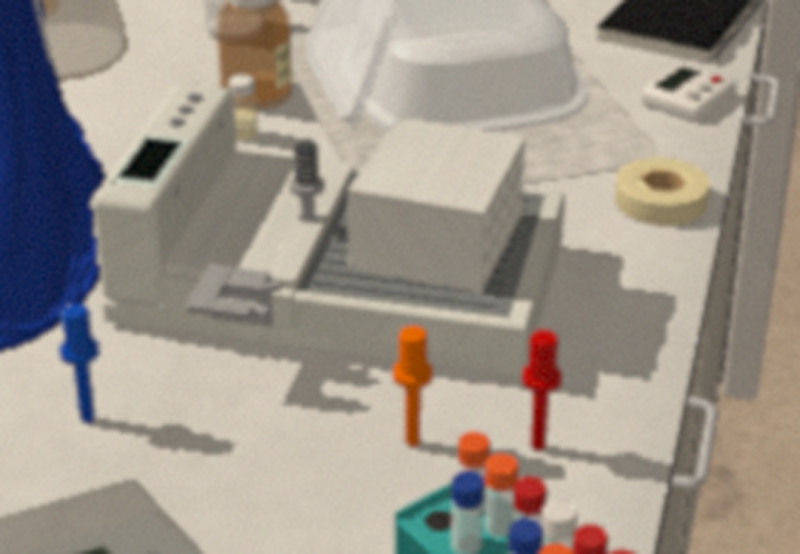

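Of the pin look-alikes, the steel one stands in the plate: top crop (390,163), side crop (306,180). The blue (213,88), orange (237,282) and red (252,357) pegs stand on the bench and are decoys. The block lies on the ledge at top crop (395,252), and the notch tab is at (283,157) with its mouth towards the robot.

```bash
cat > h.py <<'E'
import numpy as np
from scipy.spatial.transform import Rotation as R
from scipy.optimize import least_squares
def rot(q): return R.from_quat(np.r_[q[1:],q[0]]).as_matrix()
CAM={"side":(np.array([[553.977,0,326.198],[0,553.977,236.274],[0,0,1]]),np.array([0.280137,1.01463615,0.65469727]),rot([0.05974471,-0.11195278,0.86111554,-0.49231817])),
"top":(np.array([[521.187,0,325.466],[0,521.187,240.737],[0,0,1]]),np.array([0.30880025,0.08797572,1.40784121]),rot([-0.05757818,0.70586386,-0.70290434,0.06607906]))}
def proj(c,P):
    K,e,A=c; p=(np.atleast_2d(P)-e)@A@K.T; return p[:,:2]/p[:,2:]
def ray(c,uv,z):
    K,e,A=c; d=A@np.linalg.solve(K,np.r_[uv,1]); return e+d*(z-e[2])/d[2]
def wcam(p,s):
    T=np.array(p["tool_from_camera"]); W=np.eye(4); W[:3,:3]=rot(s["ee_rot"]); W[:3,3]=s["tool_pos"]; M=W@T
    return np.array(p["K"]),M[:3,3],M[:3,:3]
def H(h,P): # heater pose (x,y,yaw) local m -> world
    P=np.atleast_2d(P); c,s=np.cos(h[2]),np.sin(h[2])
    return np.c_[h[0]+c*P[:,0]-s*P[:,1],h[1]+s*P[:,0]+c*P[:,1],P[:,2]]
E
python3 - <<'E'
from h import *
t=lambda x,y:(170+.375*x,160+.375*y)
for n,uv,z in[("hBL",t(303,48),.1),("hBR",t(470,45),.1),("hFL",t(304,88),.1),("hFR",t(472,86),.1),("stepL",t(311,186),.052),("stepR",t(472,184),.052),("ledgeL",t(315,334),.05),("ledgeR",t(478,330),.05),
 ("pin",t(390,158),.106),("b1",t(345,202),.105),("b2",t(449,207),.105),("b3",t(443,303),.105),("b4",t(340,297),.105),("tabmouth",t(283,178),.062),("rackR",t(165,345),.09),("orange",t(237,282),.08),("red",t(252,357),.08),("blue",t(213,88),.08)]:
    print(n,ray(CAM["top"],uv,z).round(3))
s=lambda x,y:(190+.325*x,180+.325*y)
for n,uv,z in[("pintop",s(305,143),.106),("pinbase",s(307,217),.052)]: print(n,ray(CAM["side"],uv,z).round(3))
from cell import bot,optics
p=optics.capture("wrist");print(np.array(p["tool_from_camera"]).round(3).tolist(),p["K"])
st=bot.read_state();A=rot(st["ee_rot"]);print(A.round(3))
E
```

```text
hBL [0.705 0.182 0.1  ]
hBR [0.71  0.019 0.1  ]
hFL [0.665 0.18  0.1  ]
hFR [0.668 0.017 0.1  ]
stepL [0.578 0.175 0.052]
stepR [0.581 0.015 0.052]
ledgeL [0.431 0.169 0.05 ]
ledgeR [0.435 0.01  0.05 ]
pin [0.595 0.096 0.106]
b1 [0.552 0.139 0.105]
b2 [0.548 0.04  0.105]
b3 [0.456 0.046 0.105]
b4 [0.461 0.143 0.105]
tabmouth [0.584 0.202 0.062]
rackR [0.416 0.308 0.09 ]
orange [0.478 0.243 0.08 ]
red [0.406 0.227 0.08 ]
blue [0.67  0.271 0.08 ]
pintop [0.592 0.096 0.106]
pinbase [0.591 0.1   0.052]
[[-0.0, -0.956, -0.294, 0.074], [1.0, -0.0, 0.0, -0.001], [-0.0, -0.294, 0.956, -0.141], [0.0, 0.0, 0.0, 1.0]] [[353.49159343   0.         316.9116013 ]
 [  0.         353.49159343 236.16012384]
 [  0.           0.           1.        ]]
[[-0.958  0.287 -0.   ]
 [ 0.287  0.958 -0.   ]
 [ 0.    -0.    -1.   ]]
```

Emit:
{"op": "apply_moves", "data": {
  "moves": [
    [85,-0.33,-0.26,-0.2,0,0,-0.034],
    [85,-0.67,-0.52,-0.4,0,0,-0.068],
    [85,-1,-0.78,-0.5,0,0,-0.102],
    [85,-1,-0.78,-0.5,0,0,-0.102]
  ]
}}

```text
time: 1.38
tool_pos: [0.2657, 0.5145, 0.2835]
ee_rot: [0.002, -0.013, 1.0, -0.001]
force: [0.8, 0.3, 0.2]
gripper_width: 0.0848
grip_force: 0.0
```

Emit:
{"op": "apply_moves", "data": {
  "moves": [
    [85,-0.2,-0.3,0,0,0,0],
    [85,-0.4,-0.6,0,0,0,0],
    [85,-0.67,-1,0,0,0,0]
  ]
}}

```text
time: 1.63
tool_pos: [0.3257, 0.4265, 0.2816]
ee_rot: [-0.0, -0.016, 1.0, 0.001]
force: [1.7, 0.1, -0.1]
gripper_width: 0.0851
grip_force: 0.0
```

Emit:
{"op": "apply_moves", "data": {
  "moves": [
    [85,-0.22,-0.33,0,0,0,0],
    [85,-0.45,-0.67,0,0,0,0],
    [85,-0.67,-1,0,0,0,0]
  ]
}}

```text
time: 1.88
tool_pos: [0.3968, 0.3269, 0.2816]
ee_rot: [0.0, -0.014, 1.0, 0.0]
force: [1.3, 0.1, -0.1]
gripper_width: 0.085
grip_force: 0.0
```

Emit:
{"op": "apply_moves", "data": {
  "moves": [
    [85,-0.22,-0.33,0,0,0,0],
    [85,-0.45,-0.67,0,0,0,0],
    [85,-0.67,-1,0,0,0,0]
  ]
}}

```text
time: 2.13
tool_pos: [0.4668, 0.2289, 0.2816]
ee_rot: [0.0, -0.014, 1.0, 0.0]
force: [0.9, 0.5, 0.3]
gripper_width: 0.085
grip_force: 0.0
```

Emit:
{"op": "apply_moves", "data": {
  "moves": [
    [85,-0.22,-0.33,0,0,0,0],
    [85,-0.45,-0.67,0,0,0,0],
    [85,-0.67,-1,0,0,0,0],
    [85,-0.67,-1,0,0,0,0],
    [85,-0.67,-1,0,0,0,0]
  ]
}}

```text
time: 2.55
tool_pos: [0.5369, 0.1298, 0.2811]
ee_rot: [0.0, -0.012, 1.0, -0.0]
force: [-0.3, 1.2, -0.1]
gripper_width: 0.0852
grip_force: 0.0
```

```bash
python3 - <<'E'
from h import *
from cell import bot,optics
import cv2
s=bot.read_state();p=optics.capture("wrist");np.save("s1.npy",np.r_[s["tool_pos"],s["ee_rot"]])
print(s["time"],s["tool_pos"],s["ee_rot"],s["qpos"])
cv2.imwrite("pics/w1.png",p["frame"][:,:,::-1])
E
```

```text
2.55 [0.53690023 0.12980674 0.28114701] [ 1.85775284e-04 -1.15115511e-02  9.99933613e-01 -4.68706937e-04] [-0.3210715   0.43262091  0.04740824  1.73020327 -0.02273127  0.97920426
  1.32847082]
```

View pics/w1.png

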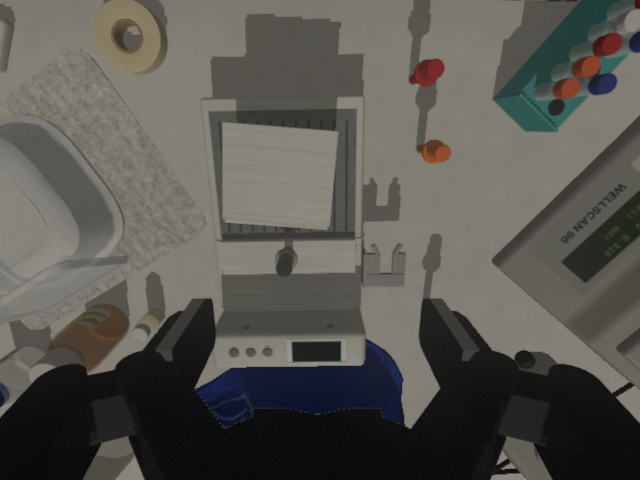

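The wrist view shows the block at (280,176), the steel pin at (285,262), the tab at (384,262) with its notch opening towards the robot, and the step at about row 238. I take a closer crop to confirm the choice.

```bash
python3 - <<'E'
import cv2
a=cv2.imread("pics/w1.png")[92:292,200:415];cv2.imwrite("pics/w1c.png",cv2.resize(a,(645,600),interpolation=cv2.INTER_CUBIC))
E
```

```text
(no output)
```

View pics/w1c.png

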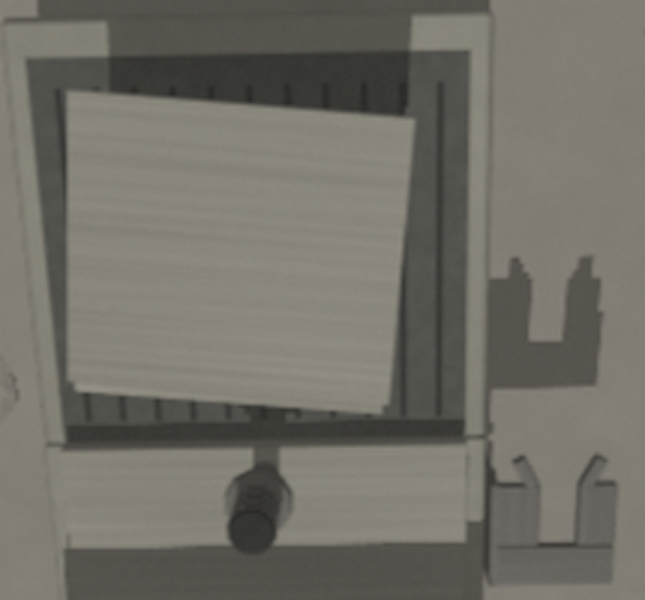

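```bash
cat >> h.py <<'E'
TFC=np.array([[-0.0,-0.956,-0.294,0.074],[1,0,0,-0.001],[0,-0.294,0.956,-0.141],[0,0,0,1]])
def wc1():
    v=np.load("s1.npy");s=dict(tool_pos=v[:3],ee_rot=v[3:]);return wcam(dict(tool_from_camera=TFC,K=[[353.4916,0,316.9116],[0,353.4916,236.16],[0,0,1]]),s)
E
python3 - <<'E'
from h import *
c=wc1();print("cam",c[1]);f=lambda x,y:(200+x/3,92+y/3)
for n,uv,z in[("stepL",f(466,442),.052),("stepR",f(63,447),.052),("pintop",f(252,535),.106),("flange",f(259,494),.078),
("bRf",f(66,92),.105),("bLf",f(414,118),.105),("bLb",f(388,408),.105),("bRb",f(69,382),.105),
("notchR",f(540,543),.062),("notchL",f(577,543),.062),("notchRm",f(539,488),.062),("notchLm",f(579,488),.062),("tipR",f(518,458),.062),("tipL",f(602,457),.062),("tabL",f(614,545),.062),
("hFR",(218,312),.1),("hFL",(366,310),.1),("railRf",f(4,20),.052),("railLf",f(491,14),.052)]:
    print(n,ray(c,uv,z).round(4))
E
```

```text
cam [0.46288896 0.12723496 0.42212118]
stepL [0.5795 0.1718 0.052 ]
stepR [0.5849 0.0241 0.052 ]
pintop [0.5954 0.0982 0.106 ]
flange [0.5918 0.0982 0.078 ]
bRf [0.461  0.0458 0.105 ]
bLf [0.4658 0.1451 0.105 ]
bLb [0.5523 0.1406 0.105 ]
bRb [0.5463 0.0419 0.105 ]
notchR [0.6146 0.1999 0.062 ]
notchL [0.6143 0.2134 0.062 ]
notchRm [0.5931 0.1979 0.062 ]
notchLm [0.5928 0.2123 0.062 ]
tipR [0.5819 0.1895 0.062 ]
tipL [0.5808 0.2195 0.062 ]
tabL [0.6147 0.2271 0.062 ]
hFR [0.6454 0.0301 0.1   ]
hFL [0.6396 0.181  0.1   ]
railRf [0.4387 0.0132 0.052 ]
railLf [0.4332 0.1719 0.052 ]
```

Emit:
{"op": "apply_moves", "data": {
  "moves": [
    [85,-0.2,-0.12,0.3,0,0,-0.004],
    [85,-0.4,-0.24,0.6,0,0,-0.004],
    [85,-0.565,-0.33,0.9,0,0,-0.004],
    [85,-0.565,-0.33,0.9,0,0,-0.004],
    [85,-0.565,-0.33,0.9,0,0,-0.004]
  ],
  "newtons": 40
}}

```text
time: 3.02
tool_pos: [0.5915, 0.1028, 0.1894]
ee_rot: [-0.002, -0.022, 1.0, 0.0]
force: [-0.1, 1.0, 1.6]
gripper_width: 0.0847
grip_force: 0.0
```

Emit:
{"op": "apply_moves", "data": {
  "moves": [
    [85,0,0,0.25,0,0,0],
    [85,0,0,0.5,0,0,0],
    [85,0,0,0.7,0,0,0],
    [85,0,0,0.7,0,0,0],
    [85,0,0,0.7,0,0,0]
  ]
}}

```text
time: 3.43
tool_pos: [0.5925, 0.1035, 0.1224]
ee_rot: [-0.0, -0.022, 1.0, 0.001]
force: [0.3, -0.6, -0.3]
gripper_width: 0.085
grip_force: 0.0
```

```bash
python3 - <<'E'
from h import *
from cell import bot,optics,spotter
import cv2
s=bot.read_state();p=optics.capture("wrist");c=wcam(p,s)
print(s["time"],s["tool_pos"],s["ee_rot"])
cv2.imwrite("pics/w2.png",p["frame"][:,:,::-1])
print([(b["bbox"],b["score"]) for b in spotter.boxes_of("pin",p)[:4]],proj(c,[[.594,.098,.106],[.594,.098,.08],[.594,.098,.052]]))
E
```

```text
3.4333 [0.59251707 0.10351958 0.12244599] [-2.98771028e-05 -2.22551228e-02  9.99752165e-01  5.63714021e-04]
[([286.0, 247.6, 42.5, 55.6], 0.86), ([510.0, 330.9, 50.4, 43.3], 0.83), ([530.0, 48.2, 106.1, 45.9], 0.66)] [[307.73503244 288.61709031]
 [308.8104196  268.37508353]
 [309.70257677 251.58201381]]
```

View pics/w2.png

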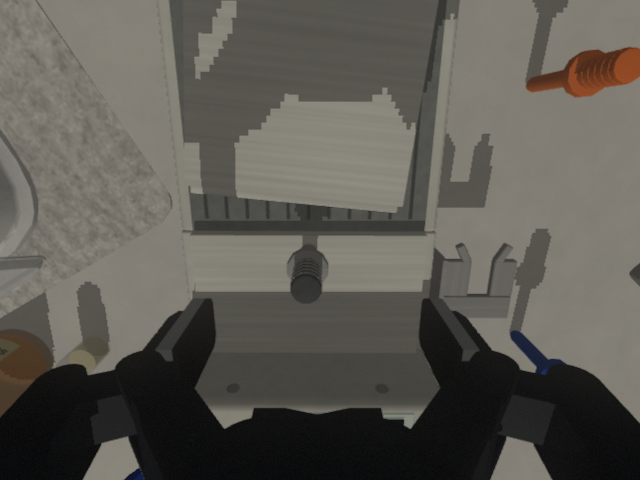

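The pin's top is at (306,288), as projected. The block's base edge runs from about (240,195) to (403,212), and the notch's inner end is at about (480,293). I'll lower onto the pin, close and draw it.

Emit:
{"op": "apply_moves", "data": {
  "moves": [
    [85,-0.012,-0.057,0.1,0,0,0],
    [85,-0.012,-0.057,0.25,0,0,0],
    [85,-0.012,-0.057,0.4,0,0,0],
    [85,-0.012,-0.057,0.4,0,0,0],
    [0,-0.012,-0.057,0.4,0,0,0],
    [0,-0.012,-0.057,0.4,0,0,0],
    [0,-0.012,-0.057,0.4,0,0,0],
    [0,-0.012,-0.057,0.4,0,0,0],
    [0,-0.012,-0.057,0.4,0,0,0],
    [0,-0.012,-0.057,0.4,0,0,0]
  ],
  "newtons": 40
}}

```text
time: 4.37
tool_pos: [0.5949, 0.0963, 0.0819]
ee_rot: [0.001, -0.021, 1.0, 0.0]
force: [-1.1, 0.9, 3.7]
gripper_width: 0.0145
grip_force: 38.9
```

```bash
python3 - <<'E'
from h import *
import numpy as np,cv2
s=dict(tool_pos=[0.59251707,0.10351958,0.12244599],ee_rot=[-2.98771028e-05,-2.22551228e-02,9.99752165e-01,5.63714021e-04])
c=wcam(dict(tool_from_camera=TFC,K=[[353.4916,0,316.9116],[0,353.4916,236.16],[0,0,1]]),s)
for P in[(469,294),(491,294),(468,263),(491,263),(462,246),(510,247),(514,295)]:print(P,ray(c,P,.062).round(4))
for P in[(192,236),(434,236)]:print(P,ray(c,P,.052).round(4))
for P in[(403,212),]:print(P,ray(c,P,.105).round(4))
E
```

```text
(469, 294) [0.6143 0.1992 0.062 ]
(491, 294) [0.6137 0.213  0.062 ]
(468, 263) [0.5936 0.195  0.062 ]
(491, 263) [0.593 0.209 0.062]
(462, 246) [0.5829 0.1895 0.062 ]
(510, 247) [0.5822 0.2185 0.062 ]
(514, 295) [0.6137 0.2276 0.062 ]
(192, 236) [0.5869 0.0242 0.052 ]
(434, 236) [0.5803 0.1754 0.052 ]
(403, 212) [0.554  0.1404 0.105 ]
```

Emit:
{"op": "apply_moves", "data": {
  "moves": [
    [0,0,0,-0.1,0,0,0],
    [0,0,0,-0.3,0,0,0],
    [0,0,0,-0.5,0,0,0],
    [0,0,0.05,-0.6,0,0,0],
    [0,0,0.1,-0.6,0,0,0]
  ]
}}

```text
time: 4.78
tool_pos: [0.5959, 0.1061, 0.1441]
ee_rot: [0.002, -0.021, 1.0, 0.0]
force: [0.1, 0.8, -0.5]
gripper_width: 0.0145
grip_force: 39.1
```

Emit:
{"op": "apply_moves", "data": {
  "moves": [
    [0,0.05,0.25,0,0,0,0],
    [0,0.15,0.5,0,0,0,0],
    [0,0.25,0.75,0,0,0,0],
    [0,0.3,0.985,0,0,0,0],
    [0,0.3,0.985,0,0,0,0],
    [0,0.3,0.985,0,0,0,0]
  ]
}}

```text
time: 5.28
tool_pos: [0.5584, 0.2057, 0.1404]
ee_rot: [-0.001, -0.023, 1.0, 0.0]
force: [-0.3, 0.6, -0.6]
gripper_width: 0.0144
grip_force: 39.2
```

```bash
python3 - <<'E'
from h import *
from cell import bot,optics,spotter
import cv2
s=bot.read_state();p=optics.capture("wrist");c=wcam(p,s)
print(s["time"],s["tool_pos"],s["ee_rot"],s["gripper_width"])
cv2.imwrite("pics/w3.png",p["frame"][:,:,::-1])
q=optics.capture("side");cv2.imwrite("pics/s3.png",q["frame"][:,:,::-1])
a=cv2.resize(q["frame"][190:330,200:400,::-1],(700,490),interpolation=cv2.INTER_CUBIC)
b=p["frame"][:,:,::-1][60:410,230:600]
o=np.zeros((560,800,3),np.uint8);o[:368,:400]=cv2.resize(b,(400,368));o[-280:,-400:]=cv2.resize(a,(400,280));cv2.imwrite("pics/m3.png",o)
E
```

```text
5.2833 [0.55842142 0.20569307 0.14040123] [-9.16724963e-04 -2.33908179e-02  9.99725933e-01  2.95529227e-04] 0.014443259549325677
```

View pics/m3.png

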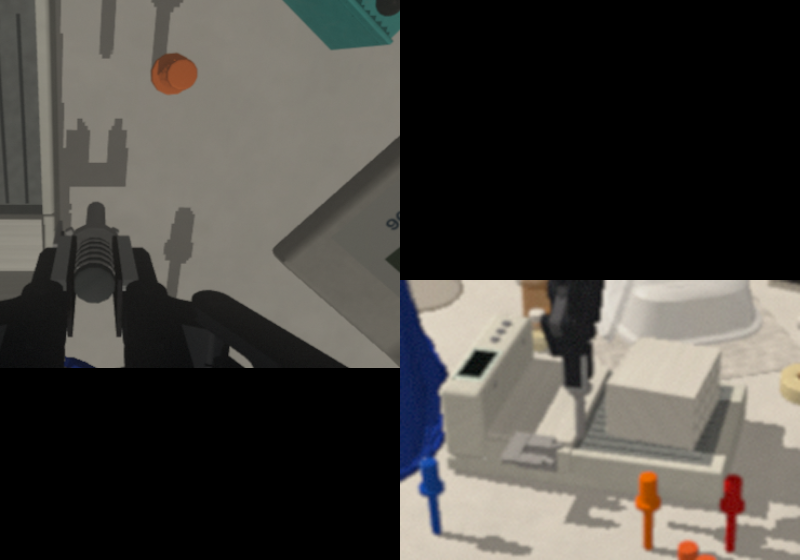

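The pin hangs straight in the fingers (left panel (96,283)), and the side view shows it above the left rail. I'll lower it in front of the notch, then slide it in.

Emit:
{"op": "apply_moves", "data": {
  "moves": [
    [0,0,-0.023,0.2,0,0,0],
    [0,0,-0.023,0.4,0,0,0],
    [0,0,-0.023,0.65,0,0,0],
    [0,0,-0.023,0.65,0,0,0],
    [0,0,-0.023,0.65,0,0,0],
    [0,0,-0.023,0.65,0,0,0]
  ]
}}

```text
time: 5.88
tool_pos: [0.5609, 0.2, 0.077]
ee_rot: [0.0, -0.02, 1.0, -0.0]
force: [-0.3, -0.0, 0.2]
gripper_width: 0.0148
grip_force: 39.1
```

```bash
python3 - <<'E'
from h import *
from cell import bot,optics,spotter
import cv2
s=bot.read_state();p=optics.capture("wrist");c=wcam(p,s)
print(s["time"],s["tool_pos"],s["ee_rot"],s["gripper_width"])
cv2.imwrite("pics/w4.png",p["frame"][:,:,::-1])
q=optics.capture("side");cv2.imwrite("pics/s4.png",q["frame"][:,:,::-1])
a=cv2.resize(q["frame"][200:330,200:360,::-1],(480,390),interpolation=cv2.INTER_CUBIC)
b=cv2.resize(p["frame"][200:400,240:400,::-1],(320,400))
o=np.zeros((400,800,3),np.uint8);o[:,:320]=b;o[:390,320:]=a;cv2.imwrite("pics/m4.png",o)
E
```

```text
5.8833 [0.56093723 0.20001057 0.07704928] [ 4.86043698e-04 -2.04451599e-02  9.99790857e-01 -3.86824137e-05] 0.014823215878128916
```

View pics/m4.png

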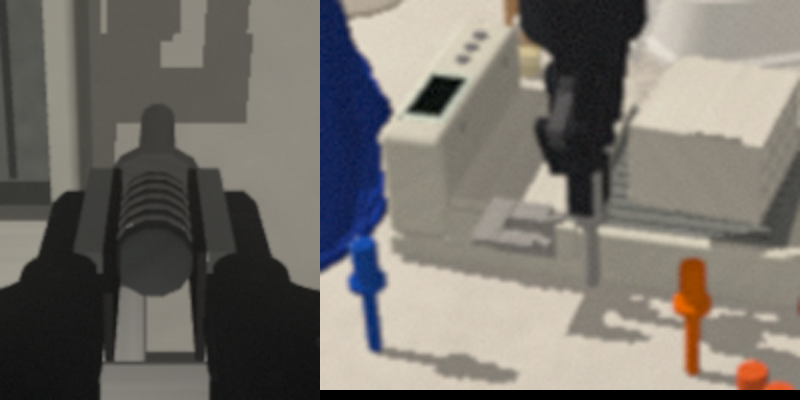

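```bash
python3 - <<'E'
from h import *
from cell import bot
import cv2
st=[]
s=bot.read_state();print(s["tool_pos"],s["force"])
s=dict(tool_pos=[0.56093723,0.20001057,0.07704928],ee_rot=[4.86043698e-04,-2.04451599e-02,9.99790857e-01,-3.86824137e-05])
c=wcam(dict(tool_from_camera=TFC,K=[[353.4916,0,316.9116],[0,353.4916,236.16],[0,0,1]]),s)
for P,z in[((312.5,373),.062),((312.5,350),.062),((319,257),.019),((317.5,334),.101)]:print(P,ray(c,P,z).round(4))
g=cv2.cvtColor(cv2.imread("pics/w4.png"),cv2.COLOR_BGR2GRAY)
for r in(352,360,368,374,378):print(r,g[r,292:346])
for r in(254,258,262):print(r,g[r,300:338])
E
```

```text
[0.5613491  0.20063817 0.07778613] [-0.05064143 -0.21511893 -0.2368411 ]
(312.5, 373) [0.6101 0.1987 0.062 ]
(312.5, 350) [0.5961 0.1982 0.062 ]
(319, 257) [0.5613 0.2003 0.019 ]
(317.5, 334) [0.5617 0.1993 0.101 ]
352 [ 35  38  39  39  29  21  29  97 120 120 121 121 124 125 126 124 123 121
 122 110  91 117 134 135 135 136 135 136 135 135 134 135 133 134 135 135
 134 135 135 134 135 134 134  93  28  22  33  37  38  38  31  25  26  27]
360 [ 34  37  39  39  33  25  77 114 124 122 123 124 125 129 127 127 126 124
 124 111  94 117 135 133 136 134 134 135 134 134 135 134 134 134 134 135
 134 135 135 135 135 136 135 118  72  26  34  39  38  31  24  23  25  27]
368 [ 35  38  39  37  33  45 106 128 126 125 126 127 128 129 130 129 128 126
 127 113  95 119 135 137 137 137 137 136 137 137 138 138 137 137 139 137
 137 137 138 137 137 137 137 137 106  53  35  39  38  36  32  27  25  26]
374 [ 48  37  37  37  33  90 124 129 128 127 127 129 129 131 132 131 131 128
 127 115  98 121 138 139 137 138 139 137 137 138 137 137 136 136 136 137
 138 135 137 137 137 137 138 138 127  80  34  38  38  39  62  51  22  21]
378 [ 86  37  36  40  47 109 131 130 128 129 129 129 131 133 133 132 131 129
 128 116  88  62  56  58  59  57  59  57  58  58  59  57  57  59  58  57
  58  59  57  57  57  58  59  57  59  47  37  38  38  37  93  79  23  23]
254 [88 89 89 90 90 91 90 90 90 89 91 88 78 64 61 59 60 60 61 62 64 65 64 63
 67 80 87 91 91 90 90 90 90 91 91 90 92 92]
258 [88 89 89 89 89 90 90 89 90 89 80 64 60 59 61 62 60 61 62 62 63 64 63 64
 61 61 65 83 91 90 90 90 91 90 91 91 91 91]
262 [135 135 135 134 136 137 136 136 136 136 100  58  58  60  61  61  61  61
  62  61  62  62  63  62  62  60  59 111 137 137 138 136 137 137 137 138
 138 140]
```

Emit:
{"op": "apply_moves", "data": {
  "moves": [
    [0,0,0.037,0,0,0,0],
    [0,0,0.037,0,0,0,0],
    [0,0,0.037,0,0,0,0],
    [0,0,0.037,0,0,0,0]
  ]
}}

```text
time: 6.32
tool_pos: [0.56, 0.2047, 0.0767]
ee_rot: [0.0, -0.021, 1.0, 0.0]
force: [0.6, 0.6, -1.0]
gripper_width: 0.0143
grip_force: 39.1
```

```bash
python3 - <<'E'
from h import *
from cell import bot,optics
import cv2
P=[]
for i in range(3):
    s=bot.read_state();P.append(s["tool_pos"]);p=optics.capture("wrist")
print(np.round(P,4),s["ee_rot"])
g=cv2.cvtColor(p["frame"],cv2.COLOR_RGB2GRAY)
for r in(352,368,):print(r,g[r,292:346])
for r in(256,258):print(r,g[r,300:338])
E
```

```text
[[0.56   0.2047 0.0767]
 [0.56   0.2045 0.0766]
 [0.56   0.2044 0.0765]] [ 9.13345649e-05 -2.11392638e-02  9.99776537e-01 -8.94426160e-06]
352 [ 23  25  28  31  27  23  29  98 123 123 112  95 103 127 135 136 134 135
 136 137 136 136 136 135 135 136 135 135 135 136 135 135 135 135 135 135
 135 136 123 100 103 119 124  85  28  20  34  38  38  39  36  27  25  27]
368 [ 33  37  37  40  34  46 107 128 127 126 122 104  94 121 136 135 136 136
 138 137 136 136 137 137 137 137 138 138 138 139 138 138 138 139 138 138
 137 137 114  96 115 128 130 129 100  52  35  39  40  39  31  26  26  27]
256 [90 90 91 91 89 90 90 90 91 90 88 76 64 62 60 62 61 63 62 62 63 63 63 63
 61 61 77 89 92 91 92 91 91 92 91 91 90 92]
258 [90 90 90 90 91 90 90 90 90 90 79 65 60 60 61 62 62 62 61 63 64 63 64 63
 62 61 65 82 91 92 93 92 92 93 92 92 91 92]
```

Emit:
{"op": "apply_moves", "data": {
  "moves": [
    [0,-0.1,0.003,0,0,0,0],
    [0,-0.2,0.003,0,0,0,0],
    [0,-0.3,0.003,0,0,0,0],
    [0,-0.4,0.003,0,0,0,0],
    [0,-0.465,0.003,0,0,0,0],
    [0,-0.465,0.003,0,0,0,0],
    [0,-0.465,0.003,0,0,0,0]
  ]
}}

```text
time: 7.05
tool_pos: [0.6061, 0.2064, 0.076]
ee_rot: [-0.0, -0.021, 1.0, -0.0]
force: [-0.3, -1.0, -0.9]
gripper_width: 0.0145
grip_force: 39.1
```

Emit:
{"op": "apply_moves", "data": {
  "moves": [
    [0,0,0,0.03,0,0,0],
    [0,0,0,0.06,0,0,0],
    [0,0,0,0.06,0,0,0],
    [0,0,0,0.06,0,0,0]
  ]
}}

```text
time: 7.38
tool_pos: [0.6057, 0.2068, 0.0701]
ee_rot: [-0.0, -0.021, 1.0, 0.0]
force: [-0.9, 0.3, -0.8]
gripper_width: 0.0147
grip_force: 39.1
```

Emit:
{"op": "apply_moves", "data": {
  "moves": [
    [0,0,0,0.01,0,0,0],
    [0,0,0,0.015,0,0,0],
    [0,0,0,0.015,0,0,0]
  ]
}}

```text
time: 7.63
tool_pos: [0.6059, 0.2068, 0.07]
ee_rot: [-0.0, -0.021, 1.0, 0.0]
force: [-3.4, -0.8, 9.7]
gripper_width: 0.0148
grip_force: 40.2
```

```bash
python3 - <<'E'
from h import *
from cell import bot,optics
import cv2
s=bot.read_state();p=optics.capture("wrist");q=optics.capture("side")
print(s["tool_pos"],s["force"])
a=cv2.resize(q["frame"][210:310,220:340,::-1],(480,400),interpolation=cv2.INTER_CUBIC)
b=cv2.resize(p["frame"][200:400,240:400,::-1],(320,400))
cv2.imwrite("pics/m5.png",np.hstack([b,a]))
E
```

```text
[0.60585149 0.20683114 0.06996997] [-3.35115827 -0.76703731  9.67558631]
```

View pics/m5.png

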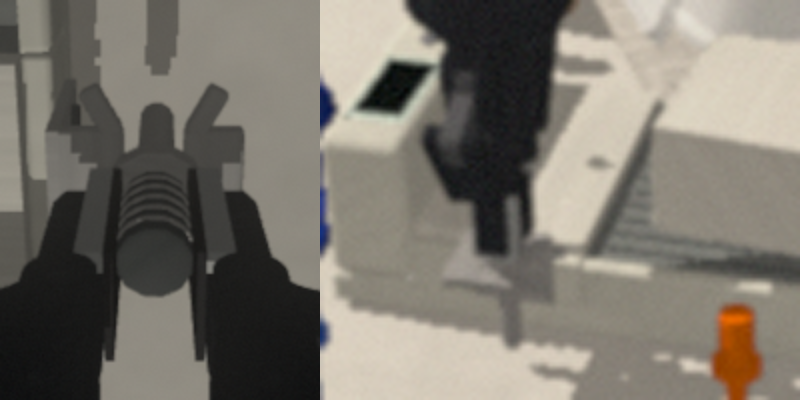

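The pin's shank is between the tab arms (left panel (157,130)), and the flange rests on the tab with 9.7 N. I'll release it.

Emit:
{"op": "apply_moves", "data": {
  "moves": [
    [36,0,0,0,0,0,0],
    [36,0,0,0,0,0,0],
    [36,0,0,0,0,0,0],
    [36,0,0,0,0,0,0],
    [36,0,0,-0.15,0,0,0],
    [36,0,0,-0.4,0,0,0],
    [36,0,0,-0.7,0,0,0],
    [36,0,0,-1,0,0,0],
    [36,0,0,-1,0,0,0]
  ]
}}

```text
time: 8.48
tool_pos: [0.6102, 0.2078, 0.1748]
ee_rot: [0.005, -0.021, 1.0, 0.002]
force: [0.9, 0.1, -0.1]
gripper_width: 0.036
grip_force: 0.0
```

```bash
python3 - <<'E'
from h import *
from cell import bot,optics,spotter
import cv2
s=bot.read_state();p=optics.capture("wrist");c=wcam(p,s)
print(s["tool_pos"],s["ee_rot"],s["gripper_width"])
cv2.imwrite("pics/w6.png",p["frame"][:,:,::-1])
print([(b["bbox"],b["score"]) for b in spotter.boxes_of("pin",p)[:4]],proj(c,[[.606,.2065,.094],[.606,.2065,.062]]))
q=optics.capture("side");print([(b["bbox"],b["score"]) for b in spotter.boxes_of("pin",q)[:5]])
a=cv2.resize(q["frame"][190:320,200:380,::-1],(540,390),interpolation=cv2.INTER_CUBIC)
b=cv2.resize(p["frame"][100:400,220:420,::-1],(260,390))
cv2.imwrite("pics/m6.png",np.hstack([b,a]))
E
```

```text
[0.61023536 0.2077865  0.17479498] [ 0.00507322 -0.02095998  0.99976596  0.0017213 ] 0.03604333489092223
[([377.9, 281.2, 32.4, 49.1], 0.97), ([363.7, 19.6, 39.2, 41.8], 0.87), ([300.4, 204.8, 33.5, 42.0], 0.76)] [[316.45806712 237.24426733]
 [316.34963949 224.05423556]]
[([357.4, 288.9, 17.8, 38.1], 0.73), ([212.1, 281.6, 13.5, 35.3], 0.57), ([319.6, 286.6, 8.6, 37.2], 0.54), ([219.4, 214.5, 154.7, 84.7], 0.5), ([260.3, 259.5, 13.1, 35.0], 0.48)]
```

View pics/m6.png

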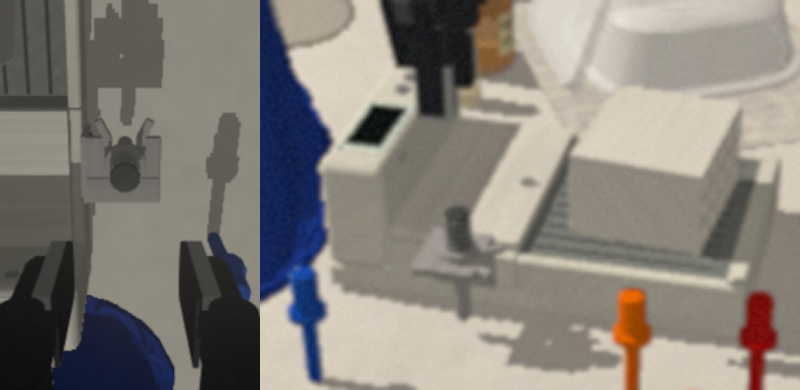

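Both views show the pin hanging upright by its flange on the tab: left panel (124,175), right panel (458,230). Next I'll go round to the wells side of the block.

Emit:
{"op": "apply_moves", "data": {
  "moves": [
    [0,0.3,-0.17,0,0,0,0],
    [0,0.6,-0.35,0,0,0,0],
    [0,0.95,-0.535,0,0,0,0],
    [0,0.95,-0.535,0,0,0,0]
  ]
}}

```text
time: 9.02
tool_pos: [0.5021, 0.1428, 0.1657]
ee_rot: [-0.009, -0.02, 1.0, -0.003]
force: [-0.5, -1.7, -0.5]
gripper_width: -0.0
grip_force: 0.0
```

Emit:
{"op": "apply_moves", "data": {
  "moves": [
    [0,0.3,-0.17,0,0,0,0],
    [0,0.6,-0.35,0,0,0,0],
    [0,0.95,-0.535,0.1,0,0,0],
    [0,0.95,-0.535,0.1,0,0,0],
    [0,0.95,-0.535,0.1,0,0,0],
    [0,0.95,-0.535,0.1,0,0,0]
  ]
}}

```text
time: 9.52
tool_pos: [0.4216, 0.0919, 0.1584]
ee_rot: [-0.0, -0.021, 1.0, 0.0]
force: [0.2, -0.0, 0.4]
gripper_width: -0.0001
grip_force: 0.0
```

```bash
python3 - <<'E'
from h import *
from cell import bot,optics,spotter
s=bot.read_state();p=optics.capture("wrist")
print(s["tool_pos"],s["ee_rot"],s["gripper_width"],s["time"],s["force"])
E
```

```text
[0.42156326 0.09194152 0.15837823] [-5.34873999e-05 -2.10193498e-02  9.99779066e-01  5.29969729e-05] -9.444969124433677e-05 9.5167 [ 0.19444679 -0.00325254  0.44341478]
```

Emit:
{"op": "apply_moves", "data": {
  "moves": [
    [0,0,0,0.3,0,0,0],
    [0,0,0,0.6,0,0,0],
    [0,0,0,0.87,0,0,0],
    [0,0,0,0.87,0,0,0],
    [0,0,0,0.87,0,0,0]
  ]
}}

```text
time: 9.98
tool_pos: [0.4212, 0.0921, 0.0708]
ee_rot: [-0.001, -0.021, 1.0, -0.0]
force: [0.8, 0.1, 0.2]
gripper_width: -0.0
grip_force: 0.0
```

Emit:
{"op": "apply_moves", "data": {
  "moves": [
    [0,-0.1,0,0,0,0,0],
    [0,-0.2,0,0,0,0,0],
    [0,-0.25,0,0,0,0,0],
    [0,-0.29,0,0,0,0,0],
    [0,-0.33,0,0,0,0,0],
    [0,-0.37,0,0,0,0,0],
    [0,-0.4,0,0,0,0,0],
    [0,-0.43,0,0,0,0,0],
    [0,-0.46,0,0,0,0,0],
    [0,-0.46,0,0,0,0,0]
  ]
}}

```text
time: 10.82
tool_pos: [0.463, 0.093, 0.0722]
ee_rot: [-0.004, -0.021, 1.0, -0.001]
force: [-5.9, -0.9, 3.1]
gripper_width: -0.0
grip_force: 3.1
```

Emit:
{"op": "apply_moves", "data": {
  "moves": [
    [0,-0.03,0,0,0,0,0],
    [0,-0.06,0,0,0,0,0],
    [0,-0.09,0,0,0,0,0],
    [0,-0.11,0,0,0,0,0],
    [0,-0.13,0,0,0,0,0],
    [0,-0.13,0,0,0,0,0]
  ]
}}

```text
time: 11.32
tool_pos: [0.4759, 0.0935, 0.0722]
ee_rot: [-0.004, -0.021, 1.0, -0.001]
force: [-8.1, -0.1, 4.2]
gripper_width: -0.0002
grip_force: 3.7
```

Emit:
{"op": "apply_moves", "data": {
  "moves": [
    [0,-0.02,0,0,0,0,0],
    [0,-0.04,0,0,0,0,0],
    [0,-0.05,0,0,0,0,0],
    [0,-0.05,0,0,0,0,0]
  ]
}}

```text
time: 11.65
tool_pos: [0.4787, 0.0935, 0.0721]
ee_rot: [-0.006, -0.021, 1.0, -0.001]
force: [-10.3, -0.9, 8.4]
gripper_width: -0.0002
grip_force: 5.6
```

```bash
cat > meas.py <<'E'
from h import *
from cell import bot,optics,spotter
import cv2,sys
s=bot.read_state();p=optics.capture("top");q=optics.capture("side");w=optics.capture("wrist")
n=sys.argv[1]
for k,v in(("t",p),("s",q),("w",w)):cv2.imwrite(f"pics/{k}{n}.png",v["frame"][:,:,::-1])
print(s["time"],s["tool_pos"].round(4),s["ee_rot"].round(4),s["force"].round(2))
for k,v in(("top",p),("side",q)):print(k,[(b["bbox"],b["score"]) for b in spotter.boxes_of("block",v)[:3]])
E
python3 meas.py 7
```

```text
11.65 [0.4787 0.0935 0.0721] [-5.900e-03 -2.120e-02  9.998e-01 -9.000e-04] [-10.33  -0.88   8.44]
top []
side [([290.1, 219.0, 54.5, 55.2], 0.93)]
```

Emit:
{"op": "apply_moves", "data": {
  "moves": [
    [0,-0.01,0,-0.01,0,0,0],
    [0,-0.02,0,-0.01,0,0,0],
    [0,-0.03,0,-0.01,0,0,0],
    [0,-0.03,0,-0.01,0,0,0]
  ]
}}

```text
time: 12.23
tool_pos: [0.4799, 0.0916, 0.0723]
ee_rot: [-0.008, -0.02, 1.0, -0.002]
force: [-12.7, -4.5, 4.1]
gripper_width: -0.0001
grip_force: 6.1
```

Emit:
{"op": "apply_moves", "data": {
  "moves": [
    [0,-0.01,0,0,0,0,0],
    [0,-0.02,0,0,0,0,0],
    [0,-0.03,0,0,0,0,0],
    [0,-0.03,0,0,0,0,0]
  ]
}}

```text
time: 12.57
tool_pos: [0.4799, 0.0914, 0.0722]
ee_rot: [-0.011, -0.021, 1.0, -0.002]
force: [-17.3, -4.2, 9.1]
gripper_width: 0.0001
grip_force: 8.9
```

```bash
python3 meas.py 8; python3 - <<'E'
import cv2,numpy as np
# top-view block outline: bright quad on dark ledge
a=cv2.imread("pics/s8.png")[195:315,210:380];b=cv2.imread("pics/t8.png")[200:300,260:360];c=cv2.imread("pics/w8.png")[0:400,150:450]
o=np.hstack([cv2.resize(a,(400,282),interpolation=2),cv2.resize(b,(282,282),interpolation=2)])
o2=np.zeros((300,682,3),np.uint8);o2[:,:225]=cv2.resize(c,(225,300));cv2.imwrite("pics/m8.png",np.vstack([o,o2]))
E
```

```text
12.5667 [0.4799 0.0914 0.0722] [-0.0107 -0.0206  0.9997 -0.0025] [-17.28  -4.25   9.14]
top []
side [([291.9, 221.2, 51.7, 53.7], 0.62), ([217.8, 209.1, 158.5, 95.0], 0.33)]
```

The block has stopped against the step: TCP x stays at 0.480 while the force rises. I back off and raise to the tipping height.

Emit:
{"op": "apply_moves", "data": {
  "moves": [
    [0,0.1,0,0,0,0,0],
    [0,0.2,0,0,0,0,0],
    [0,0.2,0,-0.1,0,0,0],
    [0,0.2,0,-0.2,0,0,0],
    [0,0.2,0,-0.2,0,0,0],
    [0,0.2,0,-0.2,0,0,0]
  ]
}}

```text
time: 13.32
tool_pos: [0.473, 0.0942, 0.0943]
ee_rot: [0.002, -0.021, 1.0, 0.0]
force: [-0.1, 0.2, 0.2]
gripper_width: 0.0003
grip_force: 0.0
```

```bash
python3 meas.py 9; python3 - <<'E'
import cv2,numpy as np
a=cv2.imread("pics/s9.png")[195:315,210:380];b=cv2.imread("pics/t9.png")[200:300,260:360];c=cv2.imread("pics/w9.png")[60:300,150:470]
o=np.hstack([cv2.resize(a,(410,290),interpolation=2),cv2.resize(c,(386,290),interpolation=2)]);cv2.imwrite("pics/m9.png",o)
g=cv2.cvtColor(cv2.imread("pics/w9.png"),cv2.COLOR_BGR2GRAY)
print(g[60:300:4,250].tolist());print(g[60:300:4,390].tolist())
E
```

```text
13.3167 [0.473  0.0942 0.0943] [ 2.000e-03 -2.100e-02  9.998e-01  4.000e-04] [-0.06  0.18  0.24]
top []
side [([290.7, 223.0, 57.2, 50.4], 0.9)]
[142, 143, 143, 143, 144, 144, 145, 145, 145, 145, 145, 147, 147, 134, 98, 97, 97, 97, 96, 95, 96, 96, 95, 95, 94, 95, 95, 96, 95, 95, 96, 95, 81, 79, 85, 91, 91, 92, 92, 92, 59, 56, 59, 59, 59, 60, 61, 58, 55, 55, 55, 52, 47, 45, 44, 40, 38, 39, 60, 90]
[140, 140, 141, 141, 142, 143, 144, 144, 144, 145, 145, 98, 97, 96, 95, 95, 96, 95, 96, 95, 95, 94, 95, 95, 96, 96, 93, 95, 95, 95, 94, 94, 83, 82, 87, 93, 93, 92, 92, 94, 61, 60, 58, 59, 59, 58, 58, 57, 58, 58, 56, 57, 56, 57, 59, 59, 60, 58, 56, 70]
```

Emit:
{"op": "apply_moves", "data": {
  "moves": [
    [0,-0.05,0,0,0,0,0],
    [0,-0.08,0,0,0,0,0],
    [0,-0.11,0,0,0,0,0],
    [0,-0.13,0,0,0,0,0],
    [0,-0.15,0,-0.035,0,0,0],
    [0,-0.165,0,-0.07,0,0,0],
    [0,-0.185,0,-0.105,0,0,0],
    [0,-0.205,0,-0.14,0,0,0],
    [0,-0.205,0,-0.14,0,0,0]
  ]
}}

```text
time: 14.32
tool_pos: [0.4901, 0.0934, 0.1068]
ee_rot: [-0.002, -0.021, 1.0, -0.001]
force: [-4.9, -3.4, -0.2]
gripper_width: 0.0004
grip_force: 2.4
```

```bash
python3 meas.py 10; python3 - <<'E'
import cv2
g=cv2.cvtColor(cv2.imread("pics/w10.png"),cv2.COLOR_BGR2GRAY)
print(g[60:300:4,250].tolist());print(g[60:300:4,390].tolist())
E
```

```text
14.3167 [0.4901 0.0934 0.1068] [-1.800e-03 -2.060e-02  9.998e-01 -8.000e-04] [-4.93 -3.39 -0.2 ]
top []
side [([286.1, 218.1, 56.6, 47.8], 0.63)]
[148, 147, 148, 148, 149, 150, 150, 100, 99, 98, 100, 96, 97, 98, 97, 97, 97, 96, 96, 97, 97, 97, 97, 97, 88, 84, 93, 94, 94, 94, 94, 74, 59, 58, 60, 59, 45, 48, 50, 50, 54, 55, 56, 60, 59, 61, 60, 58, 57, 58, 59, 59, 81, 92, 93, 97, 92, 86, 91, 92]
[145, 147, 100, 99, 100, 99, 97, 97, 97, 97, 96, 97, 97, 98, 97, 96, 96, 97, 97, 96, 98, 98, 96, 95, 92, 85, 94, 96, 96, 97, 96, 80, 61, 60, 60, 61, 60, 58, 59, 61, 58, 58, 59, 58, 59, 59, 62, 61, 60, 57, 59, 59, 61, 89, 94, 92, 94, 91, 96, 93]
```

```bash
python3 - <<'E'
import cv2,numpy as np
a=cv2.imread("pics/s10.png")[195:315,210:380];c=cv2.imread("pics/w10.png")[40:340,150:470]
cv2.imwrite("pics/m10.png",np.hstack([cv2.resize(a,(450,318),interpolation=2),cv2.resize(c,(340,318),interpolation=2)]))
E
```

```text
(no output)
```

View pics/m10.png

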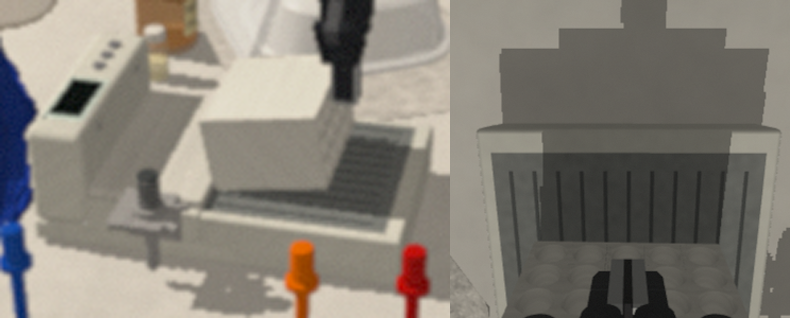

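The block is tipping: it is raised about 10° over the step and square (left panel (265,120)), and the pin still hangs in the notch at (150,190). I continue the arc.

Emit:
{"op": "apply_moves", "data": {
  "moves": [
    [0,-0.023,0,-0.033,0,0,0],
    [0,-0.047,0,-0.066,0,0,0],
    [0,-0.074,0,-0.098,0,0,0],
    [0,-0.1,0,-0.128,0,0,0],
    [0,-0.13,0,-0.157,0,0,0],
    [0,-0.16,0,-0.185,0,0,0],
    [0,-0.19,0,-0.212,0,0,0],
    [0,-0.222,0,-0.238,0,0,0],
    [0,-0.256,0,-0.262,0,0,0],
    [0,-0.29,0,-0.284,0,0,0],
    [0,-0.326,0,-0.306,0,0,0],
    [0,-0.362,0,-0.326,0,0,0],
    [0,-0.362,0,-0.326,0,0,0]
  ]
}}

```text
time: 15.65
tool_pos: [0.5294, 0.0969, 0.14]
ee_rot: [0.001, -0.021, 1.0, 0.0]
force: [-1.6, 0.8, 1.3]
gripper_width: 0.0002
grip_force: 1.1
```

```bash
python3 meas.py 11
```

```text
15.65 [0.5294 0.0969 0.14  ] [ 1.300e-03 -2.120e-02  9.998e-01  5.000e-04] [-1.64  0.79  1.29]
top []
side [([276.0, 210.3, 64.2, 55.2], 0.69)]
```

Emit:
{"op": "apply_moves", "data": {
  "moves": [
    [0,-0.037,0,-0.017,0,0,0],
    [0,-0.075,0,-0.034,0,0,0],
    [0,-0.115,0,-0.05,0,0,0],
    [0,-0.153,0,-0.063,0,0,0],
    [0,-0.195,0,-0.075,0,0,0],
    [0,-0.234,0,-0.085,0,0,0],
    [0,-0.275,0,-0.094,0,0,0],
    [0,-0.316,0,-0.102,0,0,0],
    [0,-0.345,0,-0.106,0,0,0],
    [0,-0.37,0,-0.107,0,0,0],
    [0,-0.395,0,-0.108,0,0,0],
    [0,-0.42,0,-0.108,0,0,0],
    [0,-0.44,0,-0.108,0,0,0],
    [0,-0.44,0,-0.108,0,0,0]
  ]
}}

```text
time: 17.07
tool_pos: [0.5728, 0.098, 0.1506]
ee_rot: [0.001, -0.021, 1.0, 0.0]
force: [-0.2, 0.2, 5.4]
gripper_width: 0.0004
grip_force: 2.4
```

```bash
python3 meas.py 12
```

```text
17.0667 [0.5728 0.098  0.1506] [ 9.000e-04 -2.100e-02  9.998e-01  1.000e-04] [-0.17  0.16  5.43]
top []
side [([270.7, 202.7, 57.0, 61.3], 0.87)]
```

```bash
python3 - <<'E'
from h import *
h=(.582,.0981,.038)
def corners(th,oy=0,px=0):
    t=np.radians(th);c,s=np.cos(t),np.sin(t);L=[]
    for a in(-.09,0):
        for b in(-.007,.053):
            for y in(-.05,.05):
                L.append([a*c+b*s+px,y+oy,.052+b*c-a*s])
    return H(h,L)
for th in(0,10,40,55,60,65,70,80,90):
    p=proj(CAM["side"],corners(th));print(th,p.min(0).round(1),(p.max(0)-p.min(0)).round(1))
from cell import bot
import cv2
g=cv2.imread("pics/s12.png")[195:275:4,262:340:3].mean(2).astype(int);print(g)
E
```

```text
0 [286.6 216.5] [55.8 55.9]
10 [282.  214.4] [59.8 52.3]
40 [269.9 198.6] [64.5 67.6]
55 [265.6 194.8] [61.3 71. ]
60 [264.4 194.2] [59.4 71.4]
65 [263.5 193.9] [57.2 71.4]
70 [262.8 194.1] [54.6 71.1]
80 [261.8 195.3] [48.4 69.3]
90 [259.2 197.9] [44.2 66.2]
[[111  99 101  96  86  80 111 114 186 193 179  28  29  62  93 207 210 178
  209 223 219 214 209 207 205 201]
 [114 105  99 105 102 105 112 114 183 190 179  30  31  58  89 205 197 181
  199 196 206 205 202 196 194 190]
 [122 110 124 108 108 111 116 104 183 184 174  31  30  56  96 129 142 183
  201 190 184 173 161 156 154 154]
 [132 193 195 139  90  91 122 105 140 185 153  41  35  61  97 138 156 174
  127 163 179 170 159 155 155 155]
 [168 124 126 112  95  89  92 102 127 149 130 140 126 116 133 142 183 131
  144 144 167 167 159 156 155 154]
 [114 125 150 134 109 106 120 126 139 143 147 143 179 133 130 148 121 134
  138 184 173 163 157 158 155 155]
 [106 121 158 153 193 205 205 179 138 143 133 192 151 139 147 135 127 131
  130 175 188 174 163 163 163 161]
 [113 115 134 129 138 143 160 136 135 132 136 149 136 140 186 150 135 131
  1
[... 640 characters left out ...]
66  69  69
   70  70  67  66  62  66  71  79]
 [120 123 131 134 134 137 134 133 136 133 135 137 135 125  64  66  71  70
   71  70  71  70  66  61  66  67]
 [124 120 120 118 167 140 135 136 135 135 136 135 134  70  67  62  64  67
   65  72  71  68  71  67  65  63]
 [109  77  91 156 200 198 159 130 134 136 137 135  89  72  72  65  66  63
   67  70  70  69  73  71  68  64]
 [ 92  72  63 196 202 200 195 155 142 120 130 102  73  72  72  70  63  63
   66  68  68  73  73  70  76  70]
 [104  67  71 175 193 198 204 202 196  99  77  71  72  73  73  72  71  67
   61  66  68  71  68  70  74  71]
 [121  73  64 105 152 122 147 151 119  72 104 115 116 124 121 120 117 103
   88  85  70  71  71  75  71  73]]
```

```bash
cat > fit.py <<'E'
from h import *
import cv2,sys
h=(.582,.0981,.038)
def face(th,px,pz,y):
    c,s=np.cos(th),np.sin(th)
    return H(h,[[a*c+b*s+px,y,.052+pz+b*c-a*s] for a,b in((-.09,-.007),(-.09,.053),(0,.053),(0,-.007))])
img=cv2.imread(sys.argv[1]);g=cv2.cvtColor(img,cv2.COLOR_BGR2GRAY)
x0,y0=[int(v) for v in sys.argv[2].split(",")]
g2=cv2.GaussianBlur(g,(3,3),0);m=np.zeros((482,642),np.uint8)
cv2.floodFill(g2,m,(x0,y0),255,4,4,flags=4|(255<<8)|cv2.FLOODFILL_MASK_ONLY)
m=cv2.morphologyEx(m[1:-1,1:-1],cv2.MORPH_OPEN,np.ones((3,3)))
c=max(cv2.findContours(m,0,2)[0],key=cv2.contourArea);print("area",cv2.contourArea(c),cv2.boundingRect(c));print(cv2.approxPolyDP(cv2.convexHull(c),2.5,True)[:,0].tolist())
best=None
def iou(v,ret=False):
    P=proj(CAM["side"],face(*v,.05));k=np.zeros((480,640),np.uint8);cv2.fillPoly(k,[np.round(P*16).astype(int)],255,shift=4)
    a=(k>0)&(m>0);return P if ret else -a.sum()/((k>0)|(m>0)).sum()
from scipy.optimize import differential_evolution
r=differential_evolution(iou,[(0,1.75),(-.03,.06),(-.01,.03)],seed=1,maxiter=60)
print("theta deg",np.degrees(r.x[0]).round(1),"px,pz",r.x[1:].round(4),"iou",-r.fun);print(iou(r.x,True).round(0).tolist())
E
python3 fit.py pics/s10.png 300,250; python3 fit.py pics/s11.png 295,245; python3 fit.py pics/s12.png 285,240
```

```text
area 1312.0 (287, 234, 78, 32)
[[364, 243], [364, 248], [332, 265], [293, 265], [287, 249], [287, 241], [333, 234]]
theta deg 6.6 px,pz [-0.0072  0.0048] iou 0.7491792514773473
[[336.0, 266.0], [333.0, 240.0], [287.0, 239.0], [291.0, 265.0]]
area 3784.0 (221, 215, 144, 77)
[[364, 245], [364, 248], [264, 291], [229, 286], [221, 248], [262, 215], [330, 215]]
theta deg 33.0 px,pz [-0.0207  0.0167] iou 0.2770286255027206
[[338.0, 244.0], [321.0, 218.0], [282.0, 237.0], [299.0, 261.0]]
area 3558.5 (221, 203, 98, 89)
[[318, 209], [317, 221], [297, 257], [264, 291], [228, 285], [221, 248], [262, 215], [306, 203]]
theta deg 14.5 px,pz [0.057  0.0133] iou 0.31173469387755104
[[303.0, 253.0], [295.0, 226.0], [251.0, 231.0], [260.0, 257.0]]
```

```bash
python3 - <<'E'
from h import *
import cv2
h=(.582,.0981,.038)
def face(th,px,pz,y):
    c,s=np.cos(th),np.sin(th)
    return H(h,[[a*c+b*s+px,y,.052+pz+b*c-a*s] for a,b in((-.09,-.007),(-.09,.053),(0,.053),(0,-.007))])
for th in(45,55,65):print(th,proj(CAM["side"],face(np.radians(th),0,0,.05)).round(1).tolist())
for f in("s11","s12"):
    a=cv2.imread(f"pics/{f}.png")[205:275,255:345].mean(2).astype(int)
    print(f,"cols",list(range(255,345,3)))
    for i in range(0,70,3):print(205+i,*["%3d"%v for v in a[i,::3]])
E
```

```text
45 [[321.3, 242.3], [299.3, 220.3], [268.3, 245.3], [289.8, 266.1]]
55 [[315.5, 236.6], [290.0, 217.8], [265.6, 248.0], [290.2, 265.8]]
65 [[308.8, 231.8], [280.7, 216.8], [263.5, 251.2], [290.5, 265.3]]
s11 cols [255, 258, 261, 264, 267, 270, 273, 276, 279, 282, 285, 288, 291, 294, 297, 300, 303, 306, 309, 312, 315, 318, 321, 324, 327, 330, 333, 336, 339, 342]
205 200 203 164 144 206 193 110 107 115 113 162 189 184 206 212 212 217 213 182 218 138  27  27  88 128 154 154 156 155 153
208 205 198 176 152 153 135  95  90 100  98 112 165 186 189 205 212 208 219 225 225 136  26  26  88 128 154 154 153 152 156
211 150 198 188 122 129 114  98  88  90  94 122 130 186 183 204 213 220 225 223 224 116  25  27  89 110 156 155 156 153 152
214 196 194 138 111 125 118 103  95 103 121 126 124 165 189 209 224 226 225 225 199  96  29  30  86 108 135 156 154 156 156
217 201 163 113 115 176 176 168 163 157 149 130 126 169 223 226 225 225 224 226 132 119 108 101 109 132 121 151 154 153 156
220 185 123 100 113 149 145 166 203 205 203 204 215 225 224 225 225 226 227 198 121 132 124 122 129 127 126 136 167 
[... 4675 characters left out ...]
 135 139 136 136 114  70  70  69  63  59  68  71  70  70  73  73  70  64  65  63
262 120 123 113  67  62 158 200 202 166 132 124 126 135 135  72  67  62  61  66  69  69  72  71  71  67  68  66  66  68  66
265 123 133 119  78  61 148 202 200 204 205 202 158  81  80  64  66  64  66  68  71  73  70  72  67  62  64  70  69  70  73
268 137 153 141  75  68 116 166 169 205 203 198 111  78  94  84  79  69  73  73  71  70  69  64  66  68  67  70  71  74  72
271 149 155 146  83  65  79 150 125 149 147 143  81  98 109 113 121 124 121 116 112  89  87  74  71  70  75  76  70  69  70
274 155 152 147 126  97  92  94 103 137 191 156 137 147 132 127 119 118 108 105 103 107 116 120 119 124  95  91  82  68  64
```

Emit:
{"op": "apply_moves", "data": {
  "moves": [
    [0,-0.02,0,0,0,0,0],
    [0,-0.04,0,0,0,0,0],
    [0,-0.06,0,0,0,0,0],
    [0,-0.08,0,0,0,0,0],
    [0,-0.1,0,0,0,0,0],
    [0,-0.1,0,0,0,0,0],
    [0,-0.1,0,0,0,0,0]
  ]
}}

```text
time: 17.9
tool_pos: [0.5821, 0.0985, 0.1504]
ee_rot: [0.0, -0.021, 1.0, 0.0]
force: [1.8, -0.5, 6.1]
gripper_width: 0.0001
grip_force: 2.5
```

```bash
python3 meas.py 13; python3 - <<'E'
import cv2
a=cv2.imread("pics/s13.png")[196:275,246:330].mean(2).astype(int)
print("cols",*["%3d"%v for v in range(246,330,3)])
for i in range(0,78,3):print(196+i,*["%3d"%v for v in a[i,::3]])
E
```

```text
17.9 [0.5821 0.0985 0.1504] [ 4.000e-04 -2.100e-02  9.998e-01  0.000e+00] [ 1.82 -0.46  6.08]
top []
side [([267.5, 201.8, 54.4, 62.1], 0.55)]
cols 246 249 252 255 258 261 264 267 270 273 276 279 282 285 288 291 294 297 300 303 306 309 312 315 318 321 324 327
196 204 206 206 206 205 144 105 102 103 102  94 104 104 176 110  25  32  87 146 217 208 213 184 197 221 222 215 208
199 206 205 203 203 205 149 106 102 103 103 104 106 103 175 122  26  29  91 125 186 214 210 177 201 194 203 203 204
202 204 203 203 206 206 157 105 104 104 105 106 113 109 174 137  31  28  80 109 126 147 186 190 204 192 187 175 162
205 203 203 201 202 204 167 144 205 192 107 107 113 115 163 127  23  26  81 100 148 149 172 132 167 189 184 172 164
208 210 200 198 203 199 178 153 153 137  95  90 102  99 141 144  72  68  92 122 133 192 159 146 141 176 184 170 161
211 205 199 126 151 203 187 123 130 115  99  88  90 104 150 133 160 138 121 131 138 159 132 133 188 174 182 170 162
214 203 159 168 197 196 137 114 126 118 103  98 105 156 157 141 156 164 128 130 125 123 135 148 167 188 178 167 161
217 190 165 191 198 164 114 
[... 1475 characters left out ...]
  68
256 113 117 121 122 120 122 121 120 118 156 144 135 135 137 136 135 136 123  71  72  71  69  62  63  65  69  69  70
259 114 124 123 120 120 117  83  80 126 201 191 118 132 135 135 135 134  87  70  70  63  63  63  70  70  71  70  70
262 123 123 121 121 123 111  70  61 160 200 196 153 127 123 126 134 126  71  71  62  64  65  70  69  68  74  72  68
265 129 125 122 122 134 118  76  60 151 201 201 207 201 201 161  80  73  67  61  66  68  67  72  74  67  72  65  63
268 131 127 130 137 152 140  76  67 118 166 168 205 203 200 113  77  94  82  76  70  69  71  73  72  70  64  62  66
271 129 129 126 149 153 145  82  62  81 149 126 149 147 142  82  98 109 111 122 122 120 116 112  85  67  68  68  68
```

Emit:
{"op": "apply_moves", "data": {
  "moves": [
    [0,-0.015,0,-0.01,0,0,0],
    [0,-0.035,0,-0.015,0,0,0],
    [0,-0.06,0,-0.01,0,0,0],
    [0,-0.085,0,-0.005,0,0,0],
    [0,-0.11,0,0,0,0,0],
    [0,-0.14,0,0.005,0,0,0],
    [0,-0.17,0,0.015,0,0,0],
    [0,-0.17,0,0.015,0,0,0]
  ]
}}

```text
time: 18.82
tool_pos: [0.5992, 0.0992, 0.1483]
ee_rot: [0.0, -0.021, 1.0, 0.0]
force: [0.3, -0.1, 0.0]
gripper_width: 0.0002
grip_force: 0.0
```

```bash
python3 meas.py 14; python3 - <<'E'
import cv2
a=cv2.imread("pics/s14.png")[190:275,246:330].mean(2).astype(int)
print("cols",*["%3d"%v for v in range(246,330,3)])
for i in range(0,84,4):print(190+i,*["%3d"%v for v in a[i,::3]])
E
```

```text
18.8167 [0.5992 0.0992 0.1483] [ 1.000e-04 -2.100e-02  9.998e-01  0.000e+00] [ 0.33 -0.09  0.  ]
top [([298.0, 216.1, 3.8, 14.2], 0.38)]
side [([262.5, 199.7, 43.7, 64.7], 0.56)]
cols 246 249 252 255 258 261 264 267 270 273 276 279 282 285 288 291 294 297 300 303 306 309 312 315 318 321 324 327
190 209 205 202 204 170 126 116 115 110  63  24  32  33  27  26 112 213 212 211 212 210 207 208 183 203 200 193 187
194 207 207 206 203 205 135  91  86  87  80  75  70  24  27  72  95 216 211 212 214 208 208 188 188 216 218 212 212
198 206 204 202 205 206 145 107 102 102 101 112 133  21  27  72  98 213 211 212 215 211 213 181 201 204 218 210 207
202 203 202 203 205 207 156 104 106 104 111 196 135  24  27  68  89 191 137 149 201 209 194 194 202 193 188 177 165
206 204 202 200 201 203 164 161 211 193 189 144 129  32  30  67 102 147 150 205 148 208 179 197 197 193 186 171 161
210 207 201 160 176 198 194 137 132 183 133 135 180 122 121 122 151 140 129 159 111 188 183 205 198 192 181 170 160
214 202 158 166 199 195 139 111 173 133 135 180 157 148 189 161 128 125 122 114 114 164 211 217 198 191 178 
[... 931 characters left out ...]
  73
250 113 112 113 121 119 119 128 135 133 135 135 133 132 133 135 134 121 117  89  68  70  71  72  70  67  65  63  69
254 114 113 120 123 118 121 127 135 133 135 133 134 136 134 135 134 124 109  64  62  65  67  70  70  70  68  63  60
258 114 122 120 121 119 120 108 112 132 136 136 138 135 137 136 136 120  79  67  65  64  67  68  73  73  71  69  69
262 122 123 120 119 121 114  68  62 152 178 155 152 127 131 127 127  98  73  67  66  62  66  66  69  72  70  70  69
266 132 128 121 124 149 128  74  68 145 200 197 203 202 200 147  75  70  70  68  68  62  64  64  68  72  72  68  69
270 126 124 124 145 152 143  78  68  89 153 129 172 184 174  89  92 119 116 117 105  88  85  69  68  65  68  72  73
```

The side-image numbers show the block upright on the plate. I retreat to look before the final push.

Emit:
{"op": "apply_moves", "data": {
  "moves": [
    [0,0,0,-0.2,0,0,0],
    [0,0,0,-0.5,0,0,0],
    [0,0.2,0,-0.8,0,0,0],
    [0,0.5,0,-1,0,0,0],
    [0,0.75,0,-1,0,0,0],
    [0,0.95,0,-1,0,0,0],
    [0,0.95,0,-1,0,0,0],
    [0,0.95,0,-1,0,0,0]
  ]
}}

```text
time: 19.73
tool_pos: [0.5032, 0.0953, 0.2493]
ee_rot: [0.0, -0.021, 1.0, 0.0]
force: [0.3, -0.3, 1.0]
gripper_width: -0.0002
grip_force: 0.0
```

```bash
python3 meas.py 15; cat > quad.py <<'E'
from h import *
import sys,cv2
# score block yaw/x/y by edge strength along projected visible outline, wrist view
def load(n,pos,q):
    s=dict(tool_pos=pos,ee_rot=q);return cv2.imread(f"pics/w{n}.png"),wcam(dict(tool_from_camera=TFC,K=[[353.4916,0,316.9116],[0,353.4916,236.16],[0,0,1]]),s)
E
python3 - <<'E'
from h import *
from cell import bot,optics
import cv2
s=bot.read_state();w=optics.capture("wrist");c=wcam(w,s)
np.save("s15.npy",np.r_[s["tool_pos"],s["ee_rot"]]);cv2.imwrite("pics/w15.png",w["frame"][:,:,::-1])
h=(.582,.0981,.038)
loc=lambda x,y,z:proj(c,H(h,[[x,y,z]]))[0].round(1)
for n,P in dict(FLt=(-.007,.05,.142),FRt=(-.007,-.05,.142),BLt=(.053,.05,.142),BRt=(.053,-.05,.142),FLb=(-.007,.05,.052),FRb=(-.007,-.05,.052),stepL=(0,.075,.052),stepR=(0,-.075,.052),headL=(.086,.08,.1)).items():print(n,loc(*P))
g=w["frame"].mean(2).astype(int)
print("cols",*["%3d"%v for v in range(180,460,9)])
for r in range(120,330,7):print(r,*["%3d"%v for v in g[r,180:460:9]])
E
```

```text
19.7333 [0.5032 0.0953 0.2493] [ 4.000e-04 -2.130e-02  9.998e-01  2.000e-04] [ 0.35 -0.32  1.  ]
top []
side [([264.4, 198.8, 43.2, 64.1], 0.6)]
FLt [381.1 319.1]
FRt [254.6 318.7]
BLt [377.  382.4]
BRt [258.1 382. ]
FLb [366. 274.]
FRb [269.2 273.7]
stepL [389.7 280.3]
stepR [245.4 279.8]
headL [398.8 381. ]
cols 180 189 198 207 216 225 234 243 252 261 270 279 288 297 306 315 324 333 342 351 360 369 378 387 396 405 414 423 432 441 450 459
120 139 137 139 139 139 137 137  90  91  90  89  89  90  90  89  89  91  89  88  91  90  90  90  89  89 135 136 136 136 135 137 106
127 139 139 139 138 139 139 137  91  91  89  90  91  89  89  89  90  90  90  88  87  89  90  89  89  90 135 134 136 135 135 136  91
134 139 138 137 136 140 139 136 136 134 133 136 132 134 132 133 132 131 132 132 133 131 132 134 134 133 135 135 136 137 135 136  92
141 139 140 139 139 139 138 136 137 138 137 138 136 135 136 139 139 139 138 138 139 139 139 143 142 141 135 134 136 137 137 136  93
148 139 139 140 138 139 138 140  87  86  84  86  81  84  81  82  80  85  85  85  85  86  87  85  84 139 135 136 137 137 136 135 
[... 2603 characters left out ...]
 143 140 117  78 125 134  83 136 137  92
295 139 138 137 140 137 136 135 144 145  76  75  74  73  61  60  22  59  59  62  76  76  93 146 144  62  87  63 135  97 131 136  90
302 139 137 136 139 137 138 137 142 147  76  75  76  27  25  60  24  58  60  24  69  78  78 143 140  81 110  61  69  94 127 134  90
309 138 139 137 138 136 137 135 143 142  78  78  76  25  22  59  21  58  58  25  38  77  76 145  91  96 110  87  55  96 134 135  91
316 139 138 136 136 136 137 138 142 101 101  99  99  26  24  59  19  59  59  22  24  90  90  87  86 100 103 111  44  57 135 137  90
323 138 140 138 137 138 139 138 138 145  74  75 130  25  27  59  21  57  59  23  23  75 102  85  86 113 107 109  52  54 134 134  90
```

```bash
python3 - <<'E'
from h import *
import cv2
v=np.load("s15.npy");g=cv2.imread("pics/w15.png").mean(2).astype(int)
c=wcam(dict(tool_from_camera=TFC,K=[[353.4916,0,316.9116],[0,353.4916,236.16],[0,0,1]]),dict(tool_pos=v[:3],ee_rot=v[3:]))
for r in(280,290,300,310):print(r,g[r,250:274],g[r,356:380])
for k in(265,275,285,350,358,364):print(k,g[268:280,k],g[308:324,k])
h=(.582,.0981,.038)
for r in(280,290,300,310):
    o=[]
    for y in(-.05,.05):
        zs=np.linspace(.052,.142,91);p=proj(c,H(h,np.c_[np.full(91,-.007),np.full(91,y),zs]));o.append(np.interp(r,p[:,1],p[:,0]).round(1))
    print(r,o)
E
```

```text
280 [90 88 89 89 89 88 88 89 87 87 88 88 88 81 76 77 77 77 77 77 77 77 75 77] [77 77 77 77 77 79 77 76 78 80 86 89 89 89 88 89 88 89 89 88 89 89 91 90]
290 [145 145 144 144 145 144 144 144 143 134 101  77  77  77  76  76  77  76
  77  77  77  76  76  75] [ 75  76  76  77  76  77  76  76  77  76  77  77 105 133 142 143 143 143
 143 142 141 143 142 142]
300 [146 146 146 145 145 145 116  83  77  77  76  77  77  77  76  78  78  77
  76  77  76  77  77  76] [ 78  76  76  75  77  76  78  76  77  77  76  76  77  77  77  97 128 141
 141 141 141 141 141 140]
310 [145 145 136 102  77  77  76  77  78  77  76  76  77  76  77  76  75  75
  77  76  76  76  75  76] [ 75  76  77  76  76  75  76  77  76  77  76  77  78  77  77  77  77  76
  95 131 147 146 145 146]
265 [78 78 80 75 57 56 60 67 70 75 77 77] [ 77  77  76  76  76  77  78  77 100 137 142 134 129  74  75  75]
275 [55 56 55 55 57 61 70 75 75 75 77 76] [ 76  77  75  75  75  76  77  77  98 137 148 147 148 146 145 146]
285 [54 53 53 53 53 58 70 72 73 75 75 76] [27 26 26 27 28 31 26 26 25 26 26 23 25 26 26 26]
350 [51 52 53 53 54 58 68 74 75 77 77 77] [26 25 25 24 27 26 26 25 25 24 24 24 23 25 23 24]
358 [55 54 55 53 54 57 70 74 75 79 78 77] [ 74  75  77  75  74  75  77  77  90 125 148 149 150 133  87  76]
364 [49 49 50 53 55 53 54 60 64 71 77 77] [ 75  76  76  76  74  75  78  77  90 126 149 150 135  90  76  74]
280 [np.float64(267.1), np.float64(368.0)]
290 [np.float64(263.8), np.float64(371.3)]
300 [np.float64(260.6), np.float64(374.7)]
310 [np.float64(257.3), np.float64(378.0)]
```

```bash
python3 - <<'E'
from h import *
import cv2
v=np.load("s15.npy");g=cv2.imread("pics/w15.png").mean(2).astype(int)
for r in(180,220,240,262,268,284,290):print(r,g[r,222:256],"|",g[r,382:412])
c1=wc1();w=cv2.imread("pics/w1.png").mean(2).astype(int)
for r in(150,200,225,245,258):print(r,w[r,200:226],"|",w[r,346:372])
E
```

```text
180 [136 136 137 137 137 137 137 138 137 137 133 134 142 145 143 143 142 122
  93  84  84  84  82  83  84  81  76  63  63  77  85  86  85  85] | [ 67  56  76  87  85  85  84  84  84  84  83 116 138 143 143 144 142 132
 118 128 137 136 136 136 137 137 138 138 138 136]
220 [137 136 137 138 137 137 137 137 136 135 136 136 125 125 134 140 141 141
 141 142 111  84  83  83  85  85  84  85  79  65  56  73  83  83] | [ 77  87  89  88  88  88  86  87 103 129 141 139 140 140 132 110  93  89
  89  89  89  89  89  88  89  90  89  89  88  90]
240 [137 137 136 136 135 137 136 137 137 137 137 137 136 136 130 129 138 140
 140 140 139 118  94  91  89  88  87  88  86  81  66  55  74  83] | [ 81  83  85  85  87  88  86 111 133 139 138 137 134 126 101  88  89  90
  90  91  89  89  88  89  90 120 113  90  90  90]
262 [130 132 136 139 139 137 139 138 139 138 139 139 139 138 139 123 120 133
 139 139 140 140 124  96  82  83  83  83  84  83  83  69  56  66] | [ 83  84  84  84  84  91 121 135 135 136 137 129 116 124 134 135 133 135
 134 135 134 135 135 136 111  90  89  89  90  89]
268 [139 138 138 138 140 139
[... 1175 characters left out ...]
92  81
  81  82  82  83  82  84  82  82]
225 [122 118 117 119 116 108 119 127 128 127 127 127 127 120 118 124 127 126
 126 118  94  79  76  77  76  78] | [ 57  71  79  79  78  79  79  80  85 110 123 125 124 122 116  98  84 102
 120 124 123 124 123 123 122 124]
245 [125 126 125 125 125 125 124 123 124 124 125 124 124 123 119 120 126 128
 128 128 128 130 129 130 129 130] | [129 130 130 130 130 131 130 130 131 115 117 126 126 126 122  92  66  87
 115 124 123 123 123 122 109  78]
258 [124 123 124 123 124 123 122 123 123 124 123 124 124 123 123 123 120 122
 128 129 130 129 127 127 128 127] | [129 129 129 129 128 130 130 130 128 122 123 126 125 126 119  87  60  78
  95 100 101  99  99 100 100 102]
```

The block is upright and square, about 2 mm to the right of mid-width and overhanging the step by about 9 mm. I go down in front of it with open fingers, tips leading slightly, for a low two-point push.

Emit:
{"op": "apply_moves", "data": {
  "moves": [
    [50,0,-0.03,0.3,0,-0.02,0],
    [50,0,-0.03,0.6,0,-0.02,0],
    [50,-0.1,-0.03,0.95,0,-0.02,0],
    [50,-0.2,-0.03,0.95,0,-0.02,0],
    [50,-0.2,-0.03,0.95,0,-0.02,0]
  ]
}}

```text
time: 20.45
tool_pos: [0.5248, 0.0928, 0.1516]
ee_rot: [0.03, -0.021, 0.999, 0.0]
force: [0.7, 0.5, 0.6]
gripper_width: 0.05
grip_force: 0.0
```

Emit:
{"op": "apply_moves", "data": {
  "moves": [
    [50,0,0,0.3,0,0,0],
    [50,0,0,0.6,0,0,0],
    [50,0,0,0.87,0,0,0],
    [50,0,0,0.87,0,0,0],
    [50,0,0,0.87,0,0,0]
  ]
}}

```text
time: 20.87
tool_pos: [0.5288, 0.0932, 0.0666]
ee_rot: [0.031, -0.021, 0.999, 0.0]
force: [0.9, 0.0, 0.8]
gripper_width: 0.0498
grip_force: 0.0
```

Emit:
{"op": "apply_moves", "data": {
  "moves": [
    [50,-0.12,0,0.008,0,0,0],
    [50,-0.24,0,0.016,0,0,0],
    [50,-0.28,0,0.018,0,0,0],
    [50,-0.32,0,0.02,0,0,0],
    [50,-0.36,0,0.022,0,0,0],
    [50,-0.4,0.005,0.024,0,0,0],
    [50,-0.43,0.007,0.026,0,0,0],
    [50,-0.46,0.009,0.028,0,0,0],
    [50,-0.49,0.01,0.03,0,0,0],
    [50,-0.52,0.012,0.032,0,0,0],
    [50,-0.52,0.012,0.032,0,0,0]
  ]
}}

```text
time: 21.78
tool_pos: [0.5788, 0.0963, 0.067]
ee_rot: [0.029, -0.021, 0.999, 0.0]
force: [-4.9, -0.6, 0.8]
gripper_width: 0.05
grip_force: 1.6
```

Emit:
{"op": "apply_moves", "data": {
  "moves": [
    [50,-0.025,0.002,0.002,0,0,0],
    [50,-0.05,0.003,0.003,0,0,0],
    [50,-0.075,0.005,0.005,0,0,0],
    [50,-0.1,0.006,0.006,0,0,0],
    [50,-0.115,0.007,0.007,0,0,0],
    [50,-0.13,0.008,0.008,0,0,0],
    [50,-0.14,0.008,0.009,0,0,0],
    [50,-0.14,0.008,0.009,0,0,0]
  ]
}}

```text
time: 22.45
tool_pos: [0.5929, 0.0978, 0.0668]
ee_rot: [0.029, -0.021, 0.999, 0.0]
force: [-5.8, -0.7, 0.5]
gripper_width: 0.0499
grip_force: 1.4
```

```bash
python3 meas.py 16
```

```text
22.45 [0.5929 0.0978 0.0668] [ 2.920e-02 -2.110e-02  9.994e-01  4.000e-04] [-5.81 -0.65  0.48]
top [([265.7, 177.0, 78.7, 74.4], 0.25)]
side [([246.7, 198.6, 37.3, 62.2], 0.69), ([391.5, 230.9, 27.9, 23.1], 0.37)]
```

Still sliding at 5.8 N, so it is not home yet. I continue at 1 mm per row.

Emit:
{"op": "apply_moves", "data": {
  "moves": [
    [50,-0.01,0,0,0,0,0],
    [50,-0.02,0,0.001,0,0,0],
    [50,-0.03,0,0.002,0,0,0],
    [50,-0.03,0,0.002,0,0,0]
  ]
}}

```text
time: 23.03
tool_pos: [0.596, 0.098, 0.0668]
ee_rot: [0.029, -0.021, 0.999, 0.0]
force: [-5.4, -0.2, 0.8]
gripper_width: 0.0502
grip_force: 1.6
```

Emit:
{"op": "apply_moves", "data": {
  "moves": [
    [50,-0.01,0,0,0,0,0],
    [50,-0.02,0,0.001,0,0,0],
    [50,-0.02,0,0.001,0,0,0]
  ]
}}

```text
time: 23.28
tool_pos: [0.5969, 0.098, 0.0667]
ee_rot: [0.028, -0.021, 0.999, 0.0]
force: [-7.5, -1.3, 2.8]
gripper_width: 0.0501
grip_force: 1.1
```

Emit:
{"op": "apply_moves", "data": {
  "moves": [
    [50,-0.01,0,0,0,0,0],
    [50,-0.02,0,0.001,0,0,0],
    [50,-0.02,0,0.001,0,0,0]
  ]
}}

```text
time: 23.53
tool_pos: [0.5968, 0.098, 0.0664]
ee_rot: [0.026, -0.021, 0.999, 0.0]
force: [-13.0, -0.5, 5.0]
gripper_width: 0.0498
grip_force: 0.1
```

The block stopped at TCP x 0.597 as predicted, with the force rising gently to 13 N, so it is home. I withdraw and check.

Emit:
{"op": "apply_moves", "data": {
  "moves": [
    [50,0.1,0,0,0,0,0],
    [50,0.3,0,-0.02,0,0,0],
    [50,0.6,0,-0.2,0,0,0],
    [50,0.9,0,-0.5,0,0.01,0],
    [50,0.95,0,-0.8,0,0.02,0],
    [50,0.95,0,-1,0,0.02,0],
    [50,0.95,0,-1,0,0.02,0]
  ]
}}

```text
time: 24.12
tool_pos: [0.5047, 0.0949, 0.1655]
ee_rot: [0.005, -0.021, 1.0, 0.001]
force: [1.2, 0.2, -0.1]
gripper_width: 0.0497
grip_force: 0.0
```

Emit:
{"op": "apply_moves", "data": {
  "moves": [
    [50,0,0,-0.3,0,0,0],
    [50,0,0,-0.6,0,0,0],
    [50,0,0,-0.9,0,0,0],
    [50,0,0,-0.9,0,0,0],
    [50,0,0,-0.9,0,0,0]
  ]
}}

```text
time: 24.53
tool_pos: [0.5029, 0.0944, 0.2524]
ee_rot: [0.003, -0.021, 1.0, 0.001]
force: [-0.6, 0.0, -1.0]
gripper_width: 0.0497
grip_force: 0.0
```

```bash
python3 meas.py 17; python3 - <<'E'
from h import *
from cell import bot,optics,spotter
import cv2
s=bot.read_state();w=optics.capture("wrist");c=wcam(w,s)
h=(.582,.097,.038)
for n,P in dict(FLt=(.026,.05,.142),FRt=(.026,-.05,.142),FLb=(.026,.05,.052),FRb=(.026,-.05,.052),stepL=(0,.075,.052),stepR=(0,-.075,.052),pin=(.026,.109,.094)).items():print(n,proj(c,H(h,[P]))[0].round(1))
for t in("pin","block"):print(t,[(b["bbox"],b["score"]) for b in spotter.boxes_of(t,w)[:4]])
g=w["frame"].mean(2);np.save("g17.npy",g);gi=g.astype(int)
print("cols",*["%3d"%v for v in range(230,420,6)])
for r in range(210,400,6):print(r,*["%3d"%v for v in gi[r,230:420:6]])
E
```

```text
24.5333 [0.5029 0.0944 0.2524] [ 2.700e-03 -2.110e-02  9.998e-01  6.000e-04] [-0.61  0.04 -1.02]
top []
side [([246.1, 201.2, 46.7, 60.5], 0.82), ([260.8, 259.4, 10.7, 35.3], 0.27)]
FLt [378.4 358.6]
FRt [257.  358.2]
FLb [364.3 306. ]
FRb [270.7 305.7]
stepL [389.3 283.8]
stepR [245.9 283.3]
pin [431.8 327.4]
pin [([410.4, 291.8, 28.9, 44.4], 0.97), ([256.3, 306.9, 121.2, 104.2], 0.71), ([451.1, 182.8, 42.1, 27.2], 0.62), ([447.8, 104.6, 47.7, 27.5], 0.59)]
block [([258.5, 308.7, 118.7, 105.6], 0.94)]
cols 230 236 242 248 254 260 266 272 278 284 290 296 302 308 314 320 326 332 338 344 350 356 362 368 374 380 386 392 398 404 410 416
210 136 121 130  83  75  81  59  86  41  52  48  53  52  54  53  52  51  49  54  41  54  38  54  46  57  82  84 116 128 133 133  87
216 134 130 138  82  71  82  55  81  41  54  49  52  51  51  50  52  52  51  52  42  52  36  54  43  55  78  85 123 121 120 134  88
222 135 122 139  84  66  83  55  82  43  54  47  50  53  52  54  52  52  50  51  45  53  35  53  41  74  76  85 131 114  87 109  89
228 136 126 137  82  57  83  57  81  46  52  50  52  53  53  51
[... 3064 characters left out ...]
  75  73 146  76  22  29  22  23  23  23
372  20  23  23  22  75 157  73  74  83 148  76  75  98 121  77  75 126  97  75  75 142  83  74  75 146  74  23  36  26  22  21  22
378  22  23  23  62  73 148 142 133 144 144 144 136 144 143 143 141 144 143 138 154 149 153 141 151 150  73  60  27  21  23  24  18
384  19  18  20  84  83 155  73  75  74 150  75  75  87 125  76  76 127  83  74  75 145  74  74  73 149  82  82  22  23  21  23  22
390  18  20  22 139 142 152  72  74  73 144  74  74  87 114  74  75 123  80  75  73 144  73  75  74 146 137 136  24  22  22  22  17
396  18  19  19 142 143 157 158  98 158 158 158 108 159 159 159 142 138 145 114 142 148 141  95 139 151 137 137  24  19  20  15  23
```

```bash
python3 -c "
from cell import bot
print(bot.hand_in())"
```

```text
the job is handed in; nothing more can be done
None
```

I handed the job in at about 25 s: the steel pin hangs by its flange in the notch, and the block stands wells-up on the plate, home and square against the control head. The final push peaked at 13 N, and the arm was clear of everything at the end.

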